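# Change over the cells in a battery charger and start it

### The arm

A 6-joint arm with a two-finger parallel gripper is mounted at the origin on the work surface. World frame = base frame: x ahead of the robot, y to its left, z up, the work surface at z = 0. Lengths are in m, angles in rad, forces in N, time in s.
With the tool pointing down it reaches from about 0.325 to 0.9 m from the base axis. Payload 3.5 kg.
Tool frame: the origin (TCP) lies on the front face of the gripper's body, between the roots of the fingers; the fingertips stand 73 mm ahead of it and the grasp point (between the pads) lies 54 mm ahead of it; z points along the fingers, y is the line along which they close (so a half turn about z gives the same grasp; the last joint's range is limited). The gripper opens to 85 mm and grips with 20 to 120 N. Pads are 22 mm wide; open, the fingers measure 114 mm over their backs; the gripper's body (76 mm by 85 mm) begins 54 mm behind the grasp point. The pads swing forward as they close: fully open they stand 13 mm farther back than shut.
Start: joints at [1.063, 0.276, -0.026, 1.268, 0, 1.467], TCP at [0.246, 0.574, 0.304] pointing down, gripper open.
Joint ranges: [-3.12, 3.12], [-0.85, 1.88], [-1.08, 1.24], [-1.95, 2.15], [-1.57, 1.53], [-3.14, 3.14]. Speed limits (rad/s): [2.57, 2.57, 3.14, 3.14, 3.14, 3.14].

### API

Orientations are given as a unit quaternion [x, y, z, w].
In Python, from station import robot gives the robot as it stands.
- The arm moves only by the tool apply_moves, never from a script. Its argument "commands" is a list of rows, each a list of 7 numbers: the shift along the world's x, y, z in cm, then the turn, a rotation vector about the world's x, y, z in rad, then the opening, from 0 (shut) to 1 (fully open). A call has 1 to 20 rows; each row is the pose to reach, as a shift and turn from the pose commanded when the call began; what a row does not reach only later rows make up. A row lasts 1/10 s, in which the tool goes at most 50 mm and 8.59 degrees, less where a joint would pass 70% of its speed; a pose out of reach is approached as far as the arm can. A call with a gripper value outside its range is refused whole. The fingers move at their own pace and stop on an object; "squeeze" is the grip in N (left out, the last holds). Time passes only in rows, so rows that repeat a pose let the fingers close. It gives the time, the measured TCP pose, the force, the opening and the grip force at its end, in the units of the state.
- robot.state(): the state, without advancing time (a new reading comes with each control period).
- robot.grab_frame(name): name is "scene" or "top" or "wrist"; returns (picture, depth): 420x560x3 uint8, red, green, blue; 420x560 float32, m along the optical axis (not along the pixel's ray), 0 where there is no reading.
- robot.get_calibration(name): a dict with "vertical_fov" (degrees; the focal length in pixels is half the picture's height over the tangent of half this angle, whatever the lens; pixels are square), "cx", "cy" (the principal point, pixels), "R" (3x3) and "t" (3): a world point X has camera coordinates R X + t; the wrist camera has in their place "hand_eye" (4x4, takes a point from camera to tool coordinates, whose origin is the TCP and whose axes are the flange's). Camera axes: x right, y down, z forward; pixel columns grow to the right and rows downward; lengths in m; the calibration is good to about 2 mm. The wrist camera is an equidistant fisheye: a pixel r from the principal point sees the ray r / f radians off the axis. A picture is of the moment at which its call begins: read the wrist's pose just before it. get_calibration takes no time and is no camera call.
- robot.job_done(): hands the job in; it is judged then, once.
The state is a dict: "time_s": time; "joints": joint angles; "joint_velocities": joint speeds; "tau": joint torques, N m; "position": TCP position; "tcp_rot": TCP orientation; "force": force on the tool from outside, world axes, zero at the start; "ft_torque": the same for the moment, N m; "finger_gap": finger opening in m; "grip_force": force on a finger pad.
Only numpy, scipy, OpenCV 4.12 (cv2) and the standard library are available. Lean on these libraries where they do the work, as an engineer would, in place of code of your own. Each camera call takes 0.05 s, during which the arm holds its last target. There are 200 camera calls.

### The job

Change over the battery charger: lever its cover open with the blade of the letter opener at the notch in the front edge, take out the charged cells and put them in the steel tin, and lay every flat cell from the shelf in a bay of its own, its plus end (copper band and nub) toward the hinge. Then shut the cover fully, twist the sprung start knob clockwise to its stop and let it spring back. Leave the letter opener lying in the wooden tray, and the mug, phone, spectacle case and candle undisturbed.

Things in the scene. Friction and masses are not known exactly. Their poses are not given: they have to be found in the camera images.
- charger: black four-bay battery charger, fixed, 112 mm deep (own x) x 240 mm wide (own y) x 31 mm high to its rim. Origin: centre of its underside; +x from its front to its hinge side, +z up. Bays side by side under the cover, 34 mm apart in y. A seated cell stands 18 mm above the rim; with the cover open there is 20 mm or more of free room above the rim beyond both ends of every bay.
- bay1 (a point): Bay next to the start knob, as bay2 to bay4: a trough along x, 55 mm long, 28 mm wide, 7 mm deep, floor 24 mm above the shelf; wire spring contact at its front (-x) end, flat brass contact at its hinge (+x) end. This point: where the centre of a seated cell's plus end comes to lie, 36 mm above the shelf. Axes as the charger's.
- bay2 (a point): Second bay, as bay1.
- bay3 (a point): Third bay, as bay1.
- bay4 (a point): Fourth bay, the farthest from the start knob, as bay1.
- notch (a point): mouth of the pry notch, a recess 32 mm wide in the middle of the charger's front ledge, under the cover's front edge. This point is on the charger's front face, mid-notch, 27.5 mm above the shelf. The notch spans 24 to 31 mm above the shelf and runs 18 mm in along +x, the last 8 mm under the cover. Axes as the charger's.
- cover (a joint): angle of the charger's cover, rad: 0 shut, grows as its front edge rises, stop at 1.75 (leaning back). Grey plastic shell, open below, no handle: 96 mm from hinge to front edge, 154 mm wide, 24 mm deep, walls and top 2.5 mm thick, 80 g. Stiff hinge (0.11 N m, over 1 N at the front edge): it stays at any angle.
- cover_hinge (a point): middle of the cover's hinge axis, 31.5 mm above the shelf (level with the shut cover's lower rim), 50 mm from the charger's origin along its +x; the hinge axis runs along the charger's y. Axes as the charger's.
- start_knob (a joint): turn of the charger's sprung start knob in rad: 0 at rest, grows clockwise seen from above, stop at 1.1. A spring (0.1 N m per rad) brings it back to 0 when let go.
- knob_grip (a point): the start knob's grip, on its vertical axis, 52.5 mm above the shelf. The grip is an upright bar, 40 mm long (along this point's x, at rest the charger's x), 12 mm thick, from 41.5 to 61.5 mm above the shelf, on a round skirt 42 mm across. The axis lies 41 mm from the cover's side wall.
- tray: open dark wood valet tray, fixed to the shelf, 250 (own x) x 120 x 22 mm high, walls and floor 5 mm thick. Origin: centre of its underside. The letter opener lies in it at the start, blade roughly along the tray's +x.
- opener: letter opener, 190 mm long, 60 g. Own x runs from handle to tip; origin: underside of the handle's front end. Wooden handle: x = -95 to 0 mm, 18 mm wide, 14 mm thick, best held near x = -20 mm. Thin steel blade: x = 0 to 95 mm, 2 mm thick, at half the handle's thickness, 14 mm wide, the last 15 mm only 8 mm wide.
- opener_tip (a point): tip of the opener's blade, 95 mm ahead of the opener's origin and in the middle of its thickness (7 mm above its underside).
- cell1_plus (a point): centre of the plus end (small nub, copper-coloured band) of cell1, a flat (spent) C-size cell: round, 25 mm across, 50 mm long, 65 g, dark jacket; it lies on its side on the shelf at the start and can roll. This point's x axis runs along the cell, out of the plus end: the cell's middle is 25 mm back along it. None if the cell is absent (two to four are there).
- cell2_plus (a point): centre of the plus end (small nub, copper-coloured band) of cell2, a flat (spent) C-size cell: round, 25 mm across, 50 mm long, 65 g, dark jacket; it lies on its side on the shelf at the start and can roll. This point's x axis runs along the cell, out of the plus end: the cell's middle is 25 mm back along it. None if the cell is absent (two to four are there).
- cell3_plus (a point): centre of the plus end (small nub, copper-coloured band) of cell3, a flat (spent) C-size cell: round, 25 mm across, 50 mm long, 65 g, dark jacket; it lies on its side on the shelf at the start and can roll. This point's x axis runs along the cell, out of the plus end: the cell's middle is 25 mm back along it. None if the cell is absent (two to four are there).
- cell4_plus (a point): centre of the plus end (small nub, copper-coloured band) of cell4, a flat (spent) C-size cell: round, 25 mm across, 50 mm long, 65 g, dark jacket; it lies on its side on the shelf at the start and can roll. This point's x axis runs along the cell, out of the plus end: the cell's middle is 25 mm back along it. None if the cell is absent (two to four are there).
- full1_plus (a point): centre of the plus end of full1, a charged cell that lies seated in bay2 at the start, under the shut cover, plus end toward the hinge; size, look and axes as cell1_plus. None if it is absent (one or two are there).
- full2_plus (a point): centre of the plus end of full2, a charged cell that lies seated in bay4 at the start, under the shut cover, plus end toward the hinge; size, look and axes as cell1_plus. None if it is absent (one or two are there).
- tin: open grey steel tin, fixed to the shelf, 150 (own x) x 130 x 25 mm high, walls and floor 3 mm thick, empty at the start. Origin: centre of its underside.
- mug: white mug, 82 mm across, 95 mm tall, its handle reaching 75 mm from the middle; not part of the job, leave it where it is. Origin: centre of its underside.
- phone: flat black phone, 148 (own x) x 72 x 8.5 mm; not part of the job, leave it where it is. Origin: centre of its underside.
- glasses_case: dark rounded spectacle case, 160 (own x) x 62 x 42 mm; not part of the job, leave it where it is. Origin: centre of its underside.
- candle: short candle in a heavy amber glass, 44 mm across, 40 mm tall, standing beside the cells; not part of the job, leave it where it is. Origin: centre of its underside.
Things that resemble listed ones, but are neither listed nor needed, are in the scene too. What is shaped like the part that bears cell4_plus but turquoise or white is not meant.

How it is judged:
On the way, in this order (a step that is already met when the one before it is completed fails the run):
1. the cover is levered up by the opener's blade (value of joint cover above 0.1 rad and contact force between opener and cover above 0.2 N), for 0.1 s.
2. the charged cells are in the tin and every flat cell lies in a bay, plus end toward the hinge (x of full1_plus in the frame of tin between -0.075 and 0.075 m and y of full1_plus in the frame of tin between -0.065 and 0.065 m and z of each of full1_plus, full2_plus in the frame of tin below 0.05 m and x of full2_plus in the frame of tin between -0.075 and 0.075 m and y of full2_plus in the frame of tin between -0.065 and 0.065 m and ((distance between cell1_plus and bay1 below 0.008 m and angle between the x axis of cell1_plus and the x axis of charger, either way round below 0.2 rad) or (distance between cell1_plus and bay2 below 0.008 m and angle between the x axis of cell1_plus and the x axis of charger, either way round below 0.2 rad) or (distance between cell1_plus and bay3 below 0.008 m and angle between the x axis of cell1_plus and the x axis of charger, either way round below 0.2 rad) or (distance between cell1_plus and bay4 below 0.008 m and angle between the x axis of cell1_plus and the x axis of charger, either way round below 0.2 rad)) and ((distance between cell2_plus and bay1 below 0.008 m and angle between the x axis of cell2_plus and the x axis of charger, either way round below 0.2 rad) or (distance between cell2_plus and bay2 below 0.008 m and angle between the x axis of cell2_plus and the x axis of charger, either way round below 0.2 rad) or (distance between cell2_plus and bay3 below 0.008 m and angle between the x axis of cell2_plus and the x axis of charger, either way round below 0.2 rad) or (distance between cell2_plus and bay4 below 0.008 m and angle between the x axis of cell2_plus and the x axis of charger, either way round below 0.2 rad)) and ((distance between cell3_plus and bay1 below 0.008 m and angle between the x axis of cell3_plus and the x axis of charger, either way round below 0.2 rad) or (distance between cell3_plus and bay2 below 0.008 m and angle between the x axis of cell3_plus and the x axis of charger, either way round below 0.2 rad) or (distance between cell3_plus and bay3 below 0.008 m and angle between the x axis of cell3_plus and the x axis of charger, either way round below 0.2 rad) or (distance between cell3_plus and bay4 below 0.008 m and angle between the x axis of cell3_plus and the x axis of charger, either way round below 0.2 rad)) and ((distance between cell4_plus and bay1 below 0.008 m and angle between the x axis of cell4_plus and the x axis of charger, either way round below 0.2 rad) or (distance between cell4_plus and bay2 below 0.008 m and angle between the x axis of cell4_plus and the x axis of charger, either way round below 0.2 rad) or (distance between cell4_plus and bay3 below 0.008 m and angle between the x axis of cell4_plus and the x axis of charger, either way round below 0.2 rad) or (distance between cell4_plus and bay4 below 0.008 m and angle between the x axis of cell4_plus and the x axis of charger, either way round below 0.2 rad))), for 0.2 s.
3. the cover is shut over the cells (value of joint cover below 0.04 rad and ((distance between cell1_plus and bay1 below 0.008 m and angle between the x axis of cell1_plus and the x axis of charger, either way round below 0.2 rad) or (distance between cell1_plus and bay2 below 0.008 m and angle between the x axis of cell1_plus and the x axis of charger, either way round below 0.2 rad) or (distance between cell1_plus and bay3 below 0.008 m and angle between the x axis of cell1_plus and the x axis of charger, either way round below 0.2 rad) or (distance between cell1_plus and bay4 below 0.008 m and angle between the x axis of cell1_plus and the x axis of charger, either way round below 0.2 rad)) and ((distance between cell2_plus and bay1 below 0.008 m and angle between the x axis of cell2_plus and the x axis of charger, either way round below 0.2 rad) or (distance between cell2_plus and bay2 below 0.008 m and angle between the x axis of cell2_plus and the x axis of charger, either way round below 0.2 rad) or (distance between cell2_plus and bay3 below 0.008 m and angle between the x axis of cell2_plus and the x axis of charger, either way round below 0.2 rad) or (distance between cell2_plus and bay4 below 0.008 m and angle between the x axis of cell2_plus and the x axis of charger, either way round below 0.2 rad)) and ((distance between cell3_plus and bay1 below 0.008 m and angle between the x axis of cell3_plus and the x axis of charger, either way round below 0.2 rad) or (distance between cell3_plus and bay2 below 0.008 m and angle between the x axis of cell3_plus and the x axis of charger, either way round below 0.2 rad) or (distance between cell3_plus and bay3 below 0.008 m and angle between the x axis of cell3_plus and the x axis of charger, either way round below 0.2 rad) or (distance between cell3_plus and bay4 below 0.008 m and angle between the x axis of cell3_plus and the x axis of charger, either way round below 0.2 rad)) and ((distance between cell4_plus and bay1 below 0.008 m and angle between the x axis of cell4_plus and the x axis of charger, either way round below 0.2 rad) or (distance between cell4_plus and bay2 below 0.008 m and angle between the x axis of cell4_plus and the x axis of charger, either way round below 0.2 rad) or (distance between cell4_plus and bay3 below 0.008 m and angle between the x axis of cell4_plus and the x axis of charger, either way round below 0.2 rad) or (distance between cell4_plus and bay4 below 0.008 m and angle between the x axis of cell4_plus and the x axis of charger, either way round below 0.2 rad))), for 0.2 s.
4. the start knob is twisted to its stop (value of joint start_knob above 1.03 rad), for 0.05 s.
5. the start knob has sprung back (value of joint start_knob below 0.08 rad), for 0.2 s.
At the end, for the whole second after the job is handed in: Charged cells in the tin; each flat cell in a bay of its own (plus end within 8 mm of the bay point, axis within 0.2 rad), plus end toward the hinge; cover shut (under 0.04 rad); knob at rest (under 0.08 rad); opener lying flat inside the tray, at rest; bystanders moved under 4 cm (all of step 3 and x of full1_plus in the frame of tin between -0.075 and 0.075 m and y of full1_plus in the frame of tin between -0.065 and 0.065 m and z of each of full1_plus, full2_plus in the frame of tin below 0.05 m and x of full2_plus in the frame of tin between -0.075 and 0.075 m and y of full2_plus in the frame of tin between -0.065 and 0.065 m and value of joint start_knob below 0.08 rad and x of opener_tip in the frame of tray between -0.122 and 0.122 m and y of opener_tip in the frame of tray between -0.057 and 0.057 m and x of opener in the frame of tray between -0.04 and 0.04 m and z of opener_tip in the frame of tray below 0.02 m and (angle between opener's own z axis and vertical below 0.08 rad or angle between opener's own z axis and vertical above 3.06 rad) and linear speed of opener below 0.02 m/s); the robot touches nothing.
It fails at once if a bystander is shoved more than 4 cm or knocked over (distance of any of mug, phone, glasses_case, candle from where it was at the start of the episode above 0.04 m or angle between any of mug, phone, glasses_case, candle's own z axis and vertical above 0.5 rad).
It fails at once if the start knob is twisted before the cover is shut over the cells (value of joint start_knob above 0.6 rad and value of joint cover above 0.15 rad).
Of cell1, cell2, cell3, cell4 only 2 to 4 are there at a start; the rules pass over those that are not, and their reading is None.
Of full1, full2 only 1 to 2 are there at a start; the rules pass over those that are not, and their reading is None.
At some moment in a run one of cell1, cell2, cell3, cell4 may be knocked a few centimetres aside while the robot is not near it.
Once in a run the grip may slacken for a moment while it holds something.
It also fails if it takes over 210 s, if anything falls off the work surface, if the arm or the gripper's body presses on something with over 40 N, if the wrist force passes 120 N, or if a joint passes its speed limit or range.

## Working session

There is one attempt and no reset: what is moved stays moved. The work goes in short steps, Python scripts to look and compute and a tool call to move; the robot and the scene stay as the last step left them, time stands still between calls to the robot, and variables do not carry over. Pictures are saved under pics/ and viewed, at most 14 in all, crops included, and the job is handed in when it is done.

Besides the shell and the picture viewer there is one more tool, called after "Emit:" as name(argument=value, ...), one argument or row to a line, values as JSON. apply_moves: Moves the arm, as the interface text tells. Its arguments: {"type":"object","properties":{"commands":{"type":"array"},"squeeze":{"type":"number"}},"required":["commands"]}

```bash
ls; mkdir -p pics
cat > h.py <<'E'
import numpy as np, cv2, sys
from station import robot
from scipy.spatial.transform import Rotation as R
def grab(n):
    s=robot.state(); im,d=robot.grab_frame(n); c=robot.get_calibration(n)
    np.savez(f'{n}.npz',im=im,d=d,pos=s['position'],rot=s['tcp_rot']); return im,d,c,s
def save(im,name,k=1):
    cv2.imwrite(f'pics/{name}.png',cv2.resize(im[:,:,::-1],None,fx=k,fy=k,interpolation=cv2.INTER_CUBIC))
def cloud(d,c):  # world points for fixed camera
    h,w=d.shape; f=h/2/np.tan(np.radians(c['vertical_fov'])/2)
    v,u=np.mgrid[:h,:w]
    P=np.stack([(u-c['cx'])/f*d,(v-c['cy'])/f*d,d],-1)
    return (P-np.array(c['t']))@np.array(c['R'])
def wcloud(d,c,s):
    h,w=d.shape; f=h/2/np.tan(np.radians(c['vertical_fov'])/2)
    v,u=np.mgrid[:h,:w]; x=u-c['cx'];y=v-c['cy']; r=np.hypot(x,y)+1e-9; th=r/f
    t=np.tan(np.minimum(th,1.5)); P=np.stack([x/r*t*d,y/r*t*d,d],-1)
    H=np.array(c['hand_eye']); P=P@H[:3,:3].T+H[:3,3]
    return P@R.from_quat(s['tcp_rot']).as_matrix().T+np.array(s['position'])
E
python3 - <<'E'
from h import *
print(robot.state())
for n in ['top','scene','wrist']:
    im,d,c,s=grab(n); save(im,n+'0',1.4); print(n,c, d.min(),d.max())
E
```

```text
pics
{'time_s': 0.0, 'joints': array([ 1.06258723e+00,  2.77169561e-01, -2.78895041e-02,  1.26797780e+00,
       -2.53969465e-05,  1.46739904e+00]), 'joint_velocities': array([ 0.00128529, -0.00154961, -0.00052396, -0.0020628 , -0.0004065 ,
        0.00184878]), 'tau': array([-6.99614593e-04, -4.45508051e+01,  2.95201224e+01,  1.63611816e-02,
       -7.84383178e-05, -3.95349417e-06]), 'position': array([0.24586733, 0.57394307, 0.30273274]), 'tcp_rot': array([ 2.01026558e-01,  9.79585151e-01, -1.07211627e-03, -3.25157537e-04]), 'force': array([ 0.96051138,  0.12797771, -0.13576978]), 'ft_torque': array([-0.01046178, -0.01133403,  0.01606194]), 'grip_force': 0.0, 'finger_gap': 0.08516411822473928}
top {'vertical_fov': 54.91605443343573, 'cx': 277.63160355983797, 'cy': 206.19338422085426, 'R': array([[ 2.38259433e-02, -9.99712451e-01,  2.70916909e-03],
       [-9.97133900e-01, -2.39589637e-02, -7.17631735e-02],
       [ 7.18074470e-02, -9.91579037e-04, -9.97418020e-01]]), 't': array([0.00300211, 0.60028757, 1.13336472])} 0.0 2.0215693
scene {'vertical_fov': 52.60965891785878, 'cx': 281.2598784061713, 'cy': 212.74524629159302, 'R': array([[-0.58234807,  0.81293451,  0.00286616],
       [ 0.57865723,  0.41699402, -0.70090784],
       [-0.57098734, -0.4065138 , -0.71324609]]), 't': array([ 0.33932918, -0.28085474,  1.52800891])} 0.0 3.9150696
wrist {'vertical_fov': 65.70646984690485, 'cx': 280.25433866912266, 'cy': 207.91105011107592, 'hand_eye': array([[ 2.79219204e-04, -9.57147664e-01, -2.89600192e-01,
         7.38487746e-02],
       [ 9.99998122e-01, -2.88107242e-04,  1.91636563e-03,
         5.28334502e-04],
       [-1.91768080e-03, -2.89600183e-01,  9.57145786e-01,
        -6.92588523e-02],
       [ 0.00000000e+00,  0.00000000e+00,  0.00000000e+00,
         1.00000000e+00]])} 0.0 1.3891362
```

View pics/top0.png

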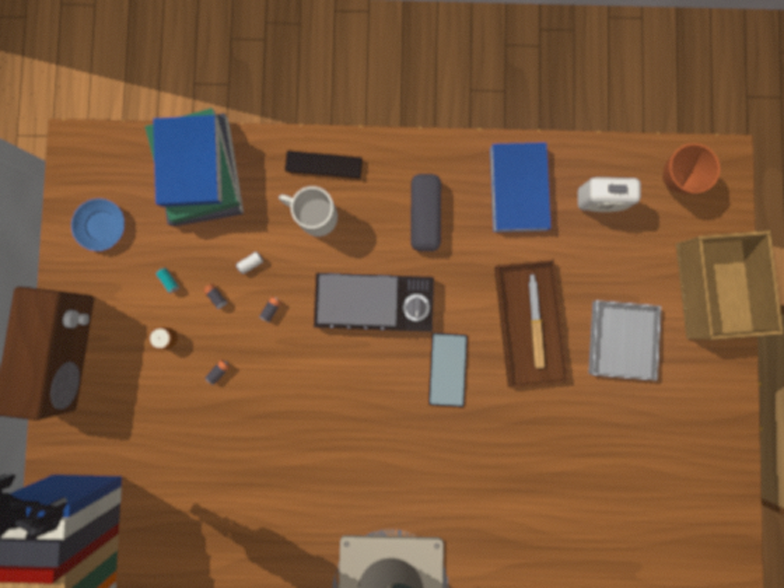

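View pics/scene0.png

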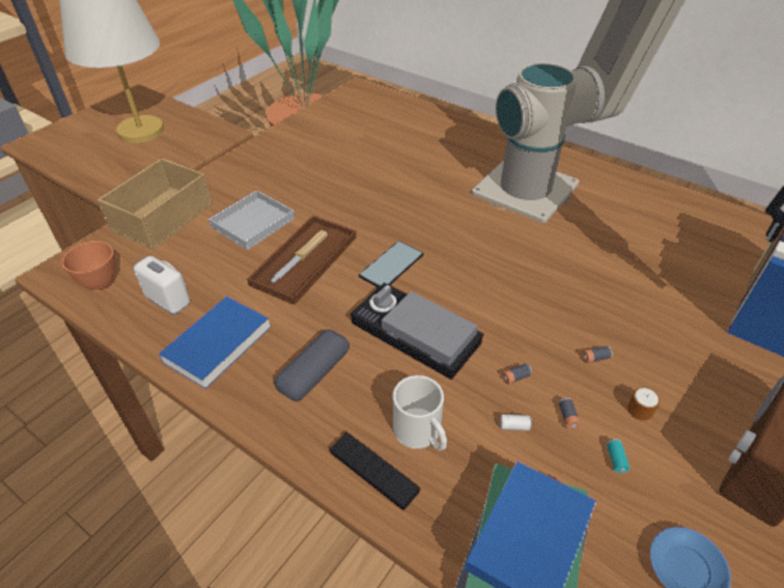

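The top view puts the charger at (375,300) with its front ledge toward the robot and the knob on its right. The tray and opener are at (535,325), the tin at (627,340), and three flat cells at (215,297), (270,310) and (217,372). The candle is at (160,338) and the phone at (448,370). White and turquoise decoys are also there.

```bash
cat > meas.py <<'E'
from h import *
z=np.load('top.npz'); c=robot.get_calibration('top'); P=cloud(z['d'],c); im=z['im'].astype(float)
hsv=cv2.cvtColor(z['im'],cv2.COLOR_RGB2HSV).astype(float)
def box(name,u0,v0,u1,v1,zlo,zhi,extra=None):
    u0,v0,u1,v1=[int(a/1.4) for a in (u0,v0,u1,v1)]
    m=np.zeros(P.shape[:2],bool); m[v0:v1,u0:u1]=1
    m&=(P[...,2]>zlo)&(P[...,2]<zhi)
    if extra is not None: m&=extra
    p=P[m]
    if len(p)<5: print(name,len(p)); return
    r=cv2.minAreaRect((p[:,:2]*1000).astype(np.float32)); 
    print(name,len(p),'ctr',np.round(r[0],1),'size',np.round(r[1],1),'ang',round(r[2],1),'z',np.round(np.percentile(p[:,2],[5,50,95])*1000,1))
box('table',300,400,420,500,-.05,.05)
box('charger',300,262,445,340,.015,.09)
box('cover',300,262,400,340,.045,.09)
box('knob',400,285,440,330,.045,.09)
box('tray',485,250,580,395,.012,.05)
box('tin',580,290,670,390,.015,.05)
box('opener',520,265,555,375,.008,.05,(im.sum(-1)>240))
box('handle',520,318,555,375,.008,.05,(im.sum(-1)>260))
box('phone',425,325,475,412,.003,.03)
for n,b in dict(A=(200,280,235,312),B=(255,293,285,325),C=(200,355,235,390)).items():
    box('cell'+n,*b,.008,.05)
    box(' cu'+n,*b,.008,.05,(im[...,0]>im[...,2]*2.0)&(im[...,0]>110))
box('candle',140,320,180,355,.015,.08)
E
python3 meas.py
```

```text
table 6160 ctr [273.5  70.5] size [201.1 244.5] ang 1.2 z [-3.6  0.   3.7]
charger 3346 ctr [571.9  48.4] size [240.3 112.1] ang 89.4 z [28.5 53.5 58.9]
cover 1920 ctr [574.2  80.1] size [153.8  96.1] ang 89.4 z [52.  55.6 59.2]
knob 70 ctr [563.1 -31.6] size [38.8 21.6] ang 1.5 z [47.3 60.6 64. ]
tray 927 ctr [ 537.3 -274.6] size [250.4 121.3] ang 7.2 z [13.2 19.5 24.3]
tin 360 ctr [ 507.4 -465.3] size [132.6 149.9] ang 86.5 z [16.2 23.2 27.6]
opener 400 ctr [ 543.1 -284.4] size [190.1  20.8] ang 4.2 z [ 9.4 16.3 21.1]
handle 249 ctr [ 498.3 -287.5] size [100.5  19.7] ang 5.3 z [11.5 18.3 21.5]
phone 1364 ctr [ 442.5 -109.2] size [173.9 102.6] ang 1.1 z [ 4.2  8.4 12.5]
cellA 152 ctr [576.8 373.9] size [48.6 24.4] ang 40.8 z [15.4 22.4 26.7]
 cuA 32 ctr [581.7 378.6] size [35.  23.6] ang 40.8 z [16.8 22.3 27.3]
cellB 153 ctr [553.2 259.7] size [24.1 49.7] ang 58.8 z [13.8 21.9 26.7]
 cuB 36 ctr [553.2 260.3] size [23.6 48.6] ang 58.2 z [14.9 21.1 26.8]
cellC 162 ctr [422.9 362.2] size [24.3 50.7] ang 49.8 z [13.  22.1 26.5]
 cuC 44 ctr [424.1 361.2] size [24.2 45.5] ang 49.4 z [11.9 20.2 25.6]
candle 237 ctr [489.3 472.1] size [42.7 42.6] ang 19.9 z [21.8 40.2 43.8]
```

View pics/wrist0.png

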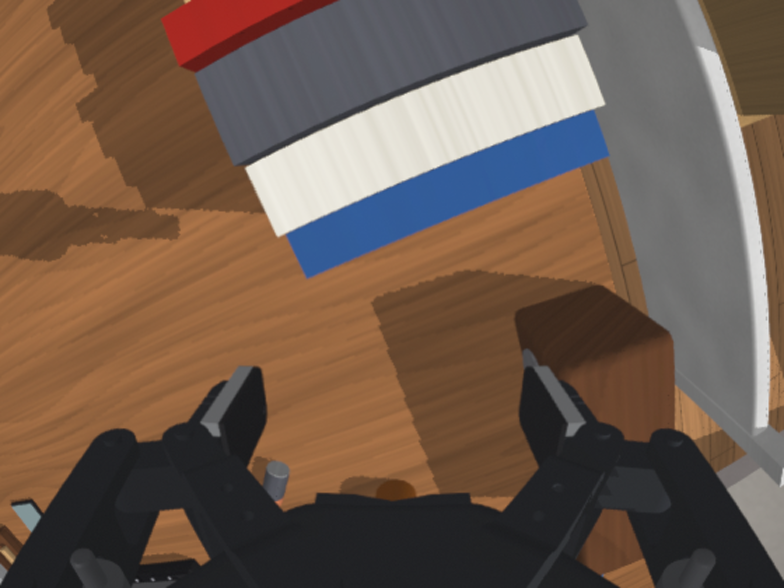

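Emit:
apply_moves(
  commands=[
    [27.7, -86, -6, 0, 0, 0.478, 0.5],
    [27.7, -86, -6, 0, 0, 0.478, 0.5],
    [27.7, -86, -6, 0, 0, 0.478, 0.5],
    [27.7, -86, -6, 0, 0, 0.478, 0.5],
    [27.7, -86, -6, 0, 0, 0.478, 0.5],
    [27.7, -86, -6, 0, 0, 0.478, 0.5],
    [27.7, -86, -6, 0, 0, 0.478, 0.5],
    [27.7, -86, -6, 0, 0, 0.478, 0.5],
    [27.7, -86, -6, 0, 0, 0.478, 0.5],
    [27.7, -86, -6, 0, 0, 0.478, 0.5],
    [27.7, -86, -6, 0, 0, 0.478, 0.5],
    [27.7, -86, -6, 0, 0, 0.478, 0.5],
    [27.7, -86, -6, 0, 0, 0.478, 0.5],
    [27.7, -86, -6, 0, 0, 0.478, 0.5],
    [27.7, -86, -6, 0, 0, 0.478, 0.5],
    [27.7, -86, -6, 0, 0, 0.478, 0.5],
    [27.7, -86, -6, 0, 0, 0.478, 0.5],
    [27.7, -86, -6, 0, 0, 0.478, 0.5],
    [27.7, -86, -6, 0, 0, 0.478, 0.5],
    [27.7, -86, -6, 0, 0, 0.478, 0.5],
  ],
  squeeze=80,
)

```text
time_s: 2.15
position: [0.5231, -0.2869, 0.2431]
tcp_rot: [-0.035, 0.999, 0.0, -0.0]
force: [-0.1, 1.1, -0.5]
finger_gap: 0.0426
grip_force: 0.0
```

Run:
```python
from h import *
im,d,c,s=grab('wrist'); save(im,'wrist1',1.4); P=wcloud(d,c,s)
print(s['position'],s['tcp_rot'],s['finger_gap'],s['joints'])
# finger points in tool frame
rot=R.from_quat(s['tcp_rot']).as_matrix(); T=(P-s['position'])@rot
m=(d>0)&(abs(T[...,0])<.03)&(abs(T[...,1])<.07)&(T[...,2]<.1)&(T[...,2]>-.02)
for sg in (1,-1):
    q=T[m&(T[...,1]*sg>0)]; print(len(q),np.round(np.percentile(q[:,2],[50,95,99,100])*1000,1), np.round(np.percentile(q[:,1],[1,99])*1000))
im,d,c,s=grab('scene'); P=cloud(d,c); T=(P-s['position'])@rot
m=(d>0)&(abs(T[...,0])<.02)&(abs(T[...,1])<.06)&(T[...,2]<.1)&(T[...,2]>0)
q=T[m]; print('scene',len(q),np.round(np.percentile(q[:,2],[50,95,99,100])*1000,1), np.round(np.percentile(q[:,1],[1,99])*1000))
```

```text
[ 0.52309451 -0.28686471  0.24308851] [-3.54508661e-02  9.99371203e-01  4.71577752e-04 -4.60360545e-04] 0.04261916980519194 [-6.10013297e-01  2.65037466e-01 -1.73115034e-01  1.13394669e+00
  1.99524810e-04 -6.80930034e-01]
17150 [-1.7 47.1 63.1 71.9] [ 1. 63.]
16971 [-1.4 47.5 62.7 72.7] [-61.  -1.]
scene 397 [22.1 61.5 66.6 67.4] [-55.  56.]
```

View pics/wrist1.png

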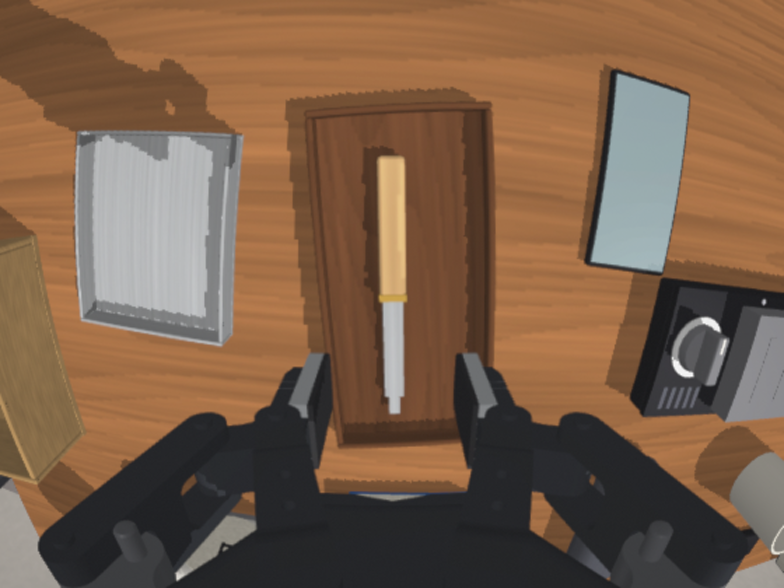

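The wrist view shows the opener in the tray, with its handle at (392,225) and its blade tip at (395,410). The knob grip is at (700,345). I'll refine the opener pose from the wrist depth.

Run:
```python
from h import *
z=np.load('wrist.npz'); c=robot.get_calibration('wrist'); s=dict(position=z['pos'],tcp_rot=z['rot'])
P=wcloud(z['d'],c,s); im=z['im'].astype(int)
def rep(n,u0,v0,u1,v1,zl,zh,e=None):
    m=np.zeros(P.shape[:2],bool); m[int(v0/1.4):int(v1/1.4),int(u0/1.4):int(u1/1.4)]=1; m&=(P[...,2]>zl)&(P[...,2]<zh)
    if e is not None: m&=e
    p=P[m]; r=cv2.minAreaRect((p[:,:2]*1000).astype(np.float32)); print(n,len(p),np.round(r[0],1),np.round(r[1],1),round(r[2],1),np.round(np.percentile(p[:,2],[5,50,95])*1000,1))
br=im.sum(-1)>330
rep('handle',370,150,415,302,.008,.04,br)
rep('blade',370,302,412,416,.006,.04,br)
rep('all',370,150,415,416,.006,.04,br)
rep('tray',290,90,500,450,.014,.03)
rep('tin',70,120,245,350,.015,.03)
rep('phone',580,65,695,275,.005,.02)
rep('knob',660,310,735,390,.05,.07)
```

```text
handle 1977 [ 496.6 -288. ] [96.3 18. ] 5.0 [16.5 18.2 19.5]
blade 1042 [ 592.1 -279.8] [90.6 14.1] 5.2 [11.2 12.4 13.6]
all 3019 [ 542.9 -284. ] [189.4  18. ] 5.0 [11.7 17.6 19.3]
tray 5917 [ 538.4 -274.7] [250.6 121.1] 7.1 [15.8 19.8 22.1]
tin 2593 [ 508.4 -465.4] [131.5 150.5] 86.6 [15.9 22.8 24.9]
phone 7830 [ 439.5 -106.6] [ 73.  148.3] 88.3 [6.7 8.2 9.5]
knob 493 [575.7 -29.5] [66.4 32. ] 37.8 [50.9 60.1 62. ]
```

Emit:
apply_moves(
  commands=[
    [0, 0.1, -10, 0, 0, 0.016, 0.45],
    [0, 0.1, -10, 0, 0, 0.016, 0.45],
    [0, 0.1, -13, 0, 0, 0.016, 0.45],
    [0, 0.1, -16.2, 0, 0, 0.016, 0.45],
    [0, 0.1, -16.2, 0, 0, 0.016, 0.45],
    [0, 0.1, -16.2, 0, 0, 0.016, 0],
    [0, 0.1, -16.2, 0, 0, 0.016, 0],
    [0, 0.1, -16.2, 0, 0, 0.016, 0],
    [0, 0.1, -16.2, 0, 0, 0.016, 0],
    [0, 0.1, -16.2, 0, 0, 0.016, 0],
    [0, 0.1, -14, 0, 0, 0.016, 0],
    [0, 0.1, -10, 0, 0, 0.016, 0],
    [0, 0.1, -6, 0, 0, 0.016, 0],
    [0, 0.1, -6, 0, 0, 0.016, 0],
  ],
  squeeze=100,
)

```text
time_s: 3.65
position: [0.5267, -0.2871, 0.1908]
tcp_rot: [-0.045, 0.999, -0.004, 0.005]
force: [1.7, -1.1, -0.3]
finger_gap: 0.0148
grip_force: 98.5
```

Run:
```python
from h import *
im,d,c,s=grab('wrist'); save(im,'wrist2',1.4); P=wcloud(d,c,s)
print(s['position'],s['tcp_rot'],s['finger_gap'],s['grip_force'],s['force'])
```

```text
[ 0.52673341 -0.28714819  0.190793  ] [-0.04450007  0.99898862 -0.00395737  0.00508226] 0.014768754509959382 98.45863223075867 [ 1.74274756 -1.12697293 -0.34144703]
```

View pics/wrist2.png

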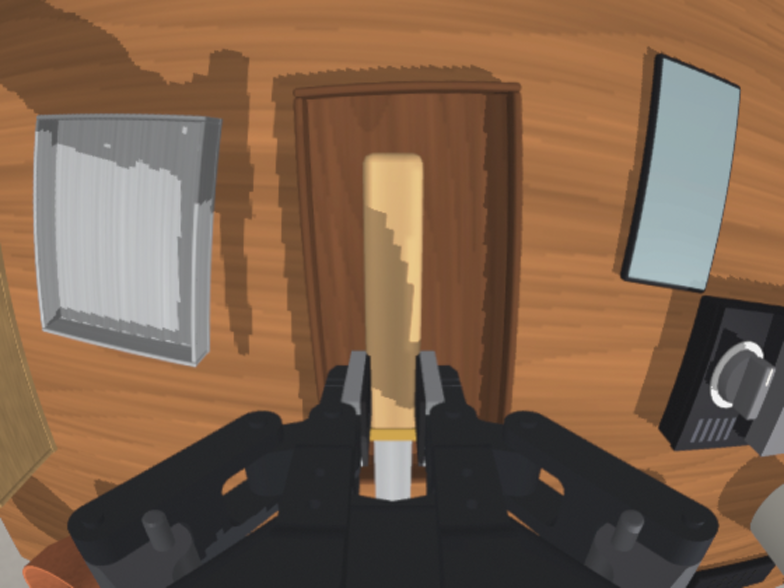

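The opener is held with the gripper around its front bolster at (392,400). I'll check its pose in the hand and locate the notch from the existing pictures.

```bash
cat > hand.py <<'E'
from h import *
im,d,c,s=grab('wrist'); P=wcloud(d,c,s)
print(np.round(s['position'],4),np.round(s['tcp_rot'],4),s['finger_gap'],s['grip_force'],s['force'])
rot=R.from_quat(s['tcp_rot']).as_matrix(); T=(P-s['position'])@rot
i=im.astype(int)
m=(d>0)&(abs(T[...,1])<.02)&(T[...,2]>.04)&(T[...,2]<.1)&(i[...,0]>100)&(T[...,0]>.012)&(T[...,0]<.12)
q=T[m]; k=np.polyfit(q[:,0],q[:,2],1); r=cv2.minAreaRect((q[:,:2]*1000).astype(np.float32))
print('handle',len(q),'slope',k,'rect',r,'xmax',q[:,0].max()*1000)
w=P[m]; print('world slope',np.polyfit(w[:,0],w[:,2],1),'yaw', np.degrees(np.polyfit(w[:,0],w[:,1],1)[0]))
E
python3 hand.py
python3 - <<'E'
from h import *
z=np.load('top.npz'); c=robot.get_calibration('top')
save(z['im'][180:250,215:320],'chg',7)
E
```

```text
[ 0.5254 -0.2862  0.188 ] [-0.0445  0.999  -0.0026  0.0033] 0.014354412414280402 98.4551990032196 [-0.31912053 -1.05897497 -0.38129957]
handle 5853 slope [0.00271259 0.06552439] rect ((43.270225524902344, 0.8223428726196289), (18.1440372467041, 62.5025634765625), 89.74771881103516) xmax 74.49172149439302
world slope [0.00913628 0.11762268] yaw 4.904784523515613
```

View pics/chg.png

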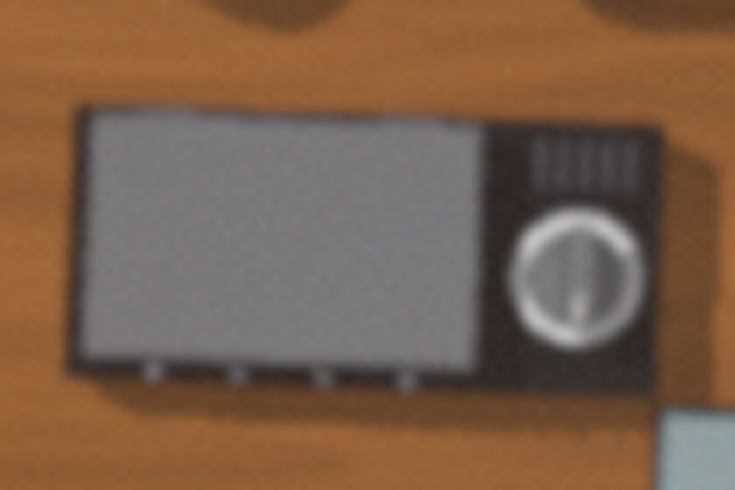

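The LEDs at (152,370), (238,374), (323,378) and (407,382) mark the four bays on the front ledge. The notch doesn't show here, so I'll fly in closer with the opener in hand.

Emit:
apply_moves(
  commands=[
    [-8.3, 25.6, 7.7, 0, 0, -0.096, 0],
    [-8.3, 25.6, 7.7, 0, 0, -0.096, 0],
    [-8.3, 25.6, 7.7, 0, 0, -0.096, 0],
    [-8.3, 25.6, 7.7, 0, 0, -0.096, 0],
    [-8.3, 25.6, 7.7, 0, 0, -0.096, 0],
    [-8.3, 25.6, 7.7, 0, 0, -0.096, 0],
    [-8.3, 25.6, 7.7, 0, 0, -0.096, 0],
    [-8.3, 25.6, 7.7, 0, 0, -0.096, 0],
    [-8.3, 25.6, 7.7, 0, 0, -0.096, 0],
    [-8.3, 25.6, 7.7, 0, 0, -0.096, 0],
  ],
)

```text
time_s: 4.75
position: [0.4401, -0.0294, 0.26]
tcp_rot: [0.004, 1.0, 0.0, -0.001]
force: [0.2, -0.2, 0.2]
finger_gap: 0.0147
grip_force: 98.6
```

```bash
python3 hand.py
python3 - <<'E'
from h import *
z=np.load('wrist.npz'); save(z['im'],'wrist3',1.4)
E
```

```text
[ 0.4401 -0.0294  0.26  ] [ 4.2e-03  1.0e+00  0.0e+00 -9.0e-04] 0.014690375921994188 98.57176065444946 [ 0.24227187 -0.22166897  0.23079222]
handle 5858 slope [0.0017268  0.06554218] rect ((43.2921142578125, 0.837376594543457), (18.237396240234375, 62.59944534301758), 89.74818420410156) xmax 74.56218466461979
world slope [2.42348009e-05 1.94413289e-01] yaw -0.1595052345812457
```

View pics/wrist3.png

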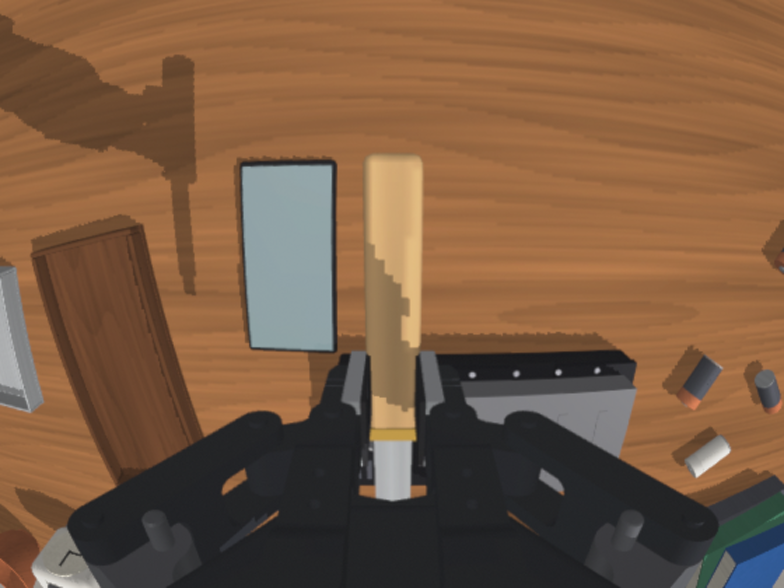

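The ledge is visible at (440–635, 360–375), but the notch doesn't stand out in black on black. Depth along the ledge should reveal it.

Run:
```python
from h import *
z=np.load('wrist.npz'); c=robot.get_calibration('wrist'); s=dict(position=z['pos'],tcp_rot=z['rot'])
P=wcloud(z['d'],c,s); 
a=-.0105; rel=P-[.5719,.0484,0]; X=rel[...,0]*np.cos(a)+rel[...,1]*np.sin(a); Y=-rel[...,0]*np.sin(a)+rel[...,1]*np.cos(a)
u=np.arange(560)[None].repeat(420,0)
ok=(u>318)&(z['d']>0)
for y in np.arange(-.03,.125,.004):
    m=ok&(abs(Y-y)<.002)&(P[...,2]>.015)&(P[...,2]<.04)&(X<-.046)&(X>-.07)
    n=m.sum(); 
    print(round(y*1000),n, np.round(np.percentile(P[m][:,2],[10,50,90])*1000,1) if n>3 else '', np.round(np.percentile(X[m],[2,50,98])*1000,1) if n>3 else '', z['im'][m].mean() if n else '')
m=ok&(P[...,2]>.045)&(P[...,2]<.07)&(X>-.06)&(X<.06)
print('cover y range',np.percentile(Y[m],[0.5,99.5]),'xmin',np.percentile(X[m],[0.5]), 'charger ymax',np.percentile(Y[ok&(P[...,2]>.02)&(P[...,2]<.033)&(abs(X)<.06)],99.5))
t=np.load('top.npz'); Pt=cloud(t['d'],robot.get_calibration('top')); rel=Pt-[.5719,.0484,0];Xt=rel[...,0]*np.cos(a)+rel[...,1]*np.sin(a); Yt=-rel[...,0]*np.sin(a)+rel[...,1]*np.cos(a)
```

```text
-30 33 [19.2 26.8 30.5] [-55.1 -54.3 -47.8] 29.646464646464647
-26 50 [19.  29.9 31. ] [-55.6 -53.8 -47. ] 29.68
-22 53 [19.2 29.8 31.5] [-55.6 -54.  -46.8] 44.60377358490566
-18 49 [20.4 29.9 31.5] [-55.6 -54.1 -46. ] 62.2312925170068
-14 55 [19.6 29.7 31.1] [-55.7 -54.2 -46.8] 30.824242424242424
-10 54 [19.  29.8 31.1] [-55.5 -53.9 -46.4] 29.882716049382715
-6 49 [19.3 30.  31.4] [-55.7 -53.9 -46.7] 29.700680272108844
-2 50 [19.  29.5 31. ] [-55.3 -54.4 -47. ] 29.453333333333333
2 52 [19.2 29.9 31.4] [-55.2 -53.4 -46.2] 29.75
6 51 [19.2 29.9 31.3] [-55.2 -53.7 -46.1] 30.758169934640524
10 48 [18.3 29.5 30.9] [-55.3 -54.1 -46.2] 30.194444444444443
14 49 [19.5 29.7 31.5] [-55.1 -53.9 -46.9] 64.70068027210884
18 24 [17.  22.  28.5] [-55.  -53.5 -48.5] 42.458333333333336
22 36 [18.5 23.1 24.4] [-54.8 -51.6 -46.5] 32.425925925925924
26 39 [18.3 23.  24.4] [-55.1 -51.9 -46.6] 30.384615384615383
30 35 [19.6 23.  24.3] [-55.5 -52.6 -46.6] 29.97142857142857
34 37 [18.4 23.3 24.1] [-55.2 -52.3 -46.5] 30.207207207207208
38 39 [17.6 23.3 24.3] [-55.2 -52.3 -46.3] 29.99145299145299
42 35 [18.4 
[... 590 characters left out ...]
10852713178294
82 41 [19.3 30.3 32. ] [-55.2 -53.6 -46.3] 65.60162601626017
86 37 [18.3 30.  31.3] [-55.1 -53.8 -46.2] 43.0
90 38 [20.7 30.1 31.1] [-55.7 -53.8 -46.8] 30.350877192982455
94 40 [19.7 29.8 31.6] [-55.3 -53.8 -46.7] 32.4
98 40 [18.4 30.  31.5] [-55.1 -53.6 -46.5] 35.025
102 39 [19.5 30.1 31.3] [-55.4 -53.7 -46.4] 39.162393162393165
106 40 [18.  29.7 31.4] [-55.6 -54.  -46.5] 39.666666666666664
110 34 [16.9 29.4 31. ] [-55.2 -53.9 -46.6] 41.6078431372549
114 40 [20.2 29.7 31.4] [-55.1 -53.7 -46.3] 43.225
118 27 [20.1 30.3 31.2] [-54.9 -53.  -47. ] 55.71604938271605
122 1   73.33333333333333
cover y range [-0.02593015  0.10824877] xmin [-0.04562805] charger ymax 0.3401812797924104
```

Depth shows the notch clearly: charger y is 17 to 47 mm with its floor near 24 mm, so the notch mouth is at world (0.516, 0.081, 0.0275). The tip is about 115.5 mm ahead of the TCP and the blade 72.5 mm below it. Next I'll line up in front of the notch.

Emit:
apply_moves(
  commands=[
    [-7, 11, -4, 0, 0, -0.005, 0],
    [-7, 11, -4, 0, 0, -0.005, 0],
    [-7, 11, -4, 0, 0, -0.005, 0],
    [-7, 11, -8, 0, 0, -0.005, 0],
    [-7, 11, -12, 0, 0, -0.005, 0],
    [-7, 11, -14, 0, 0, -0.005, 0],
    [-7, 11, -16, 0, 0, -0.005, 0],
    [-7, 11, -16, 0, 0, -0.005, 0],
    [-7, 11, -16, 0, 0, -0.005, 0],
    [-7, 11, -16, 0, 0, -0.005, 0],
    [-7, 11, -16, 0, 0, -0.005, 0],
  ],
  squeeze=120,
)

```text
time_s: 5.9
position: [0.3715, 0.0814, 0.1021]
tcp_rot: [0.006, 1.0, 0.0, 0.001]
force: [-0.3, 0.4, -0.7]
finger_gap: 0.0138
grip_force: 119.8
```

```bash
python3 hand.py
python3 - <<'E'
from h import *
im,d,c,s=grab('scene'); P=cloud(d,c); i=im.astype(int)
# blade/handle seen by fixed cameras
for n in ('top','scene'):
    im,d,c,s=grab(n); P=cloud(d,c); i=im.astype(int)
    m=(d>0)&(P[...,0]>.40)&(P[...,0]<.512)&(abs(P[...,1]-.081)<.03)&(P[...,2]>.012)&(P[...,2]<.06)
    q=P[m]; print(n,len(q),'xmax',np.percentile(q[:,0],[98,100]),'y,z by x')
    for x in np.arange(.43,.5,.01):
        k=abs(q[:,0]-x)<.005
        if k.sum()>3: print(round(x,3),k.sum(),np.round(np.median(q[k],0)*1000,1))
E
```

```text
[0.3715 0.0814 0.1021] [6.1e-03 1.0e+00 1.0e-04 1.3e-03] 0.013847522597202597 119.76967321847042 [-0.25647242  0.41456399 -0.69430799]
handle 5858 slope [0.00373597 0.06554937] rect ((63.159976959228516, -0.8934841156005859), (21.256879806518555, 102.79622650146484), 88.21208190917969) xmax 114.20146765821228
world slope [0.00642682 0.03413854] yaw -0.3192009952471339
top 140 xmax [0.48054368 0.48275715] y,z by x
0.43 15 [429.7  82.3  32. ]
0.44 20 [439.4  82.6  31.4]
0.45 20 [450.6  80.3  31.5]
0.46 15 [460.3  80.5  31.7]
0.47 16 [468.7  80.7  30.3]
0.48 9 [479.9  81.   30.9]
scene 101 xmax [0.48695427 0.48885465] y,z by x
0.43 14 [429.3  80.   32.6]
0.44 14 [440.3  79.9  32.6]
0.45 14 [449.6  78.6  32.4]
0.46 14 [460.7  80.1  32.9]
0.47 9 [468.8  78.4  33. ]
0.48 8 [479.2  79.3  32.9]
0.49 4 [487.2  79.3  33.7]
```

Emit:
apply_moves(
  commands=[
    [0, 0, -0.15, 0, 0, 0, 0],
    [0, 0, -0.15, 0, 0, 0, 0],
    [0, 0, -0.15, 0, 0, 0, 0],
    [0, 0, -0.15, 0, 0, 0, 0],
    [1, 0, -0.15, 0, 0, 0, 0],
    [2, 0, -0.15, 0, 0, 0, 0],
    [2.5, 0, -0.15, 0, 0, 0, 0],
    [3, 0, -0.15, 0, 0, 0, 0],
    [3.5, 0, -0.15, 0, 0, 0, 0],
    [4, 0, -0.15, 0, 0, 0, 0],
    [4.3, 0, -0.15, 0, 0, 0, 0],
    [4.6, 0, -0.15, 0, 0, 0, 0],
    [4.6, 0, -0.15, 0, 0, 0, 0],
    [4.6, 0, -0.15, 0, 0, 0, 0],
  ],
)

```text
time_s: 7.5
position: [0.416, 0.0815, 0.0994]
tcp_rot: [0.006, 1.0, -0.0, -0.0]
force: [-0.9, 0.9, -1.0]
finger_gap: 0.0139
grip_force: 119.8
```

```bash
python3 hand.py
python3 - <<'E'
from h import *
for n in ('top','scene'):
    im,d,c,s=grab(n); P=cloud(d,c)
    m=(d>0)&(P[...,0]>.46)&(P[...,0]<.514)&(abs(P[...,1]-.081)<.015)&(P[...,2]>.012)&(P[...,2]<.06)
    q=P[m]; print(n,len(q),np.round(np.median(q,0)*1000,1))
E
```

```text
[0.416  0.0815 0.0994] [ 5.9e-03  1.0e+00 -0.0e+00 -2.0e-04] 0.013913122060313525 119.77119322662475 [-0.9066113   0.93730344 -1.00574442]
handle 10099 slope [0.32019564 0.06143475] rect ((65.99151611328125, -0.0218505859375), (39.94774627685547, 107.98722839355469), 89.9044189453125) xmax 119.9992139230181
world slope [ 0.31994906 -0.09515659] yaw -0.38881704228876063
top 99 [488.1  81.2  28.7]
scene 61 [481.5  79.8  30.3]
```

Emit:
apply_moves(
  commands=[
    [0.1, 0, 0.6, 0, 0, 0, 0],
    [0.2, 0, 1.2, 0, 0, 0, 0],
    [0.35, 0, 1.8, 0, 0, 0, 0],
    [0.5, 0, 2.4, 0, 0, 0, 0],
    [0.65, 0, 2.8, 0, 0, 0, 0],
    [0.85, 0, 3.4, 0, 0, 0, 0],
    [1.15, 0, 4.1, 0, 0, 0, 0],
    [1.6, 0, 5.0, 0, 0, 0, 0],
    [2.15, 0, 5.8, 0, 0, 0, 0],
    [2.8, 0, 6.6, 0, 0, 0, 0],
    [3.45, 0, 7.25, 0, 0, 0, 0],
    [4.2, 0, 7.9, 0, 0, 0, 0],
    [4.95, 0, 8.45, 0, 0, 0, 0],
    [5.9, 0, 8.9, 0, 0, 0, 0],
    [6.8, 0, 9.3, 0, 0, 0, 0],
    [6.8, 0, 9.3, 0, 0, 0, 0],
  ],
)

```text
time_s: 9.25
position: [0.4866, 0.0814, 0.1932]
tcp_rot: [0.006, 1.0, 0.0, 0.002]
force: [1.2, -0.3, -2.7]
finger_gap: 0.0141
grip_force: 119.6
```

```bash
cat > cov.py <<'E'
from h import *
# cover angle: points in region above charger behind, in charger frame
im,d,c,s=grab('scene'); P=cloud(d,c); a=-.0105; r=P-[.5719,.0484,0]
X=r[...,0]*np.cos(a)+r[...,1]*np.sin(a); Y=-r[...,0]*np.sin(a)+r[...,1]*np.cos(a); Z=P[...,2]
print(np.round(s['position'],4),s['finger_gap'],s['grip_force'],s['force'])
m=(d>0)&(Y>.09)&(Y<.109)&(Z>.035)&(Z<.17)&(X>-.06)&(X<.11)
for z in np.arange(.04,.17,.01):
    k=m&(abs(Z-z)<.005)
    if k.sum()>3: print(round(z,3),k.sum(),np.round(np.percentile(X[k],[2,50,98])*1000))
E
python3 cov.py
python3 - <<'E'
from h import *
save(np.load('scene.npz')['im'][120:330,180:420],'sc1',3)
E
```

```text
[0.4866 0.0814 0.1932] 0.01414467434993516 119.60002629770315 [ 1.16398367 -0.26918298 -2.71846007]
0.04 49 [-38.  -4.  76.]
0.05 40 [-6. 70. 75.]
0.06 31 [48. 67. 72.]
0.07 38 [40. 64. 68.]
0.08 34 [39. 61. 65.]
0.09 31 [38. 58. 63.]
0.1 38 [32. 55. 59.]
0.11 35 [33. 51. 56.]
0.12 37 [26. 48. 52.]
0.13 54 [26. 41. 49.]
```

View pics/sc1.png

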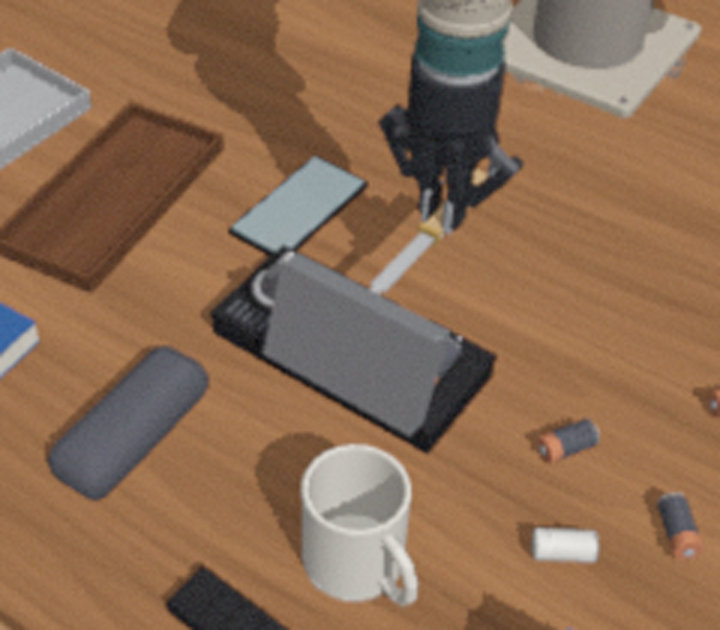

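The cover is up at about 1.25 rad on the blade. I'll push it on to its stop, then back off.

Emit:
apply_moves(
  commands=[
    [0.8, 0, 0.2, 0, 0, 0, 0],
    [1.6, 0, 0.3, 0, 0, 0, 0],
    [2.4, 0, 0.2, 0, 0, 0, 0],
    [3.2, 0, 0, 0, 0, 0, 0],
    [4, 0, -0.3, 0, 0, 0, 0],
    [4.7, 0, -0.5, 0, 0, 0, 0],
    [5.3, 0, -0.6, 0, 0, 0, 0],
    [5.8, 0, -0.7, 0, 0, 0, 0],
    [5.8, 0, -0.7, 0, 0, 0, 0],
  ],
)

```text
time_s: 10.2
position: [0.543, 0.0815, 0.1852]
tcp_rot: [0.006, 1.0, 0.0, 0.0]
force: [-0.1, 0.4, -0.3]
finger_gap: 0.0135
grip_force: 119.8
```

```bash
python3 cov.py
```

```text
[0.543  0.0815 0.1852] 0.013499617337075252 119.77336065298005 [-0.11187444  0.36259555 -0.27728809]
0.04 71 [-36.  14.  78.]
0.05 23 [-22.  78.  81.]
0.06 21 [59. 76. 82.]
0.07 24 [60. 81. 84.]
0.08 26 [63. 83. 85.]
0.09 21 [62. 80. 87.]
0.1 29 [65. 86. 89.]
0.11 26 [64. 87. 89.]
0.12 40 [65. 86. 92.]
0.13 49 [69. 79. 92.]
```

Emit:
apply_moves(
  commands=[
    [-5, 0, 0, 0, 0, 0, 0],
    [-10, 0, 0, 0, 0, 0, 0],
    [-11, -3, 4, 0, 0, 0, 0],
    [-2, -36.8, 4, 0, 0, 0.1, 0],
    [-2, -36.8, 4, 0, 0, 0.1, 0],
    [-2, -36.8, 4, 0, 0, 0.1, 0],
    [-2, -36.8, 4, 0, 0, 0.1, 0],
    [-2, -36.8, 4, 0, 0, 0.1, 0],
    [-2, -36.8, 4, 0, 0, 0.1, 0],
    [-2, -36.8, 4, 0, 0, 0.1, 0],
    [-2, -36.8, 4, 0, 0, 0.1, 0],
    [-2, -36.8, 0, 0, 0, 0.1, 0],
    [-2, -36.8, -4, 0, 0, 0.1, 0],
    [-2, -36.8, -7, 0, 0, 0.1, 0],
    [-2, -36.8, -9, 0, 0, 0.1, 0],
    [-2, -36.8, -9.9, 0, 0, 0.1, 0],
    [-2, -36.8, -10, 0, 0, 0.1, 0],
    [-2, -36.8, -10, 0, 0, 0.1, 0],
    [-2, -36.8, -10, 0, 0, 0.1, 0],
  ],
)

```text
time_s: 12.15
position: [0.5232, -0.2871, 0.087]
tcp_rot: [-0.044, 0.999, -0.001, 0.001]
force: [-0.2, -0.6, -0.8]
finger_gap: 0.0136
grip_force: 119.9
```

```bash
python3 hand.py
```

```text
[ 0.5232 -0.2871  0.087 ] [-4.42e-02  9.99e-01 -8.00e-04  1.20e-03] 0.01357018828707086 119.86367679099203 [-0.15866468 -0.57705747 -0.7624618 ]
handle 16053 slope [0.13188357 0.06667283] rect ((66.00254821777344, 0.008802413940429688), (39.9933967590332, 108.00376892089844), 89.97027587890625) xmax 119.99638100005434
world slope [ 0.13691951 -0.05117604] yaw 8.107682780212615
```

Emit:
apply_moves(
  commands=[
    [0, 0, 0, 0, 0, 0, 0.4],
    [0, 0, 0, 0, 0, 0, 0.4],
    [0, 0, 0, 0, 0, 0, 0.4],
    [0, 0, 0, 0, 0, 0, 0.4],
    [0, 0, 5, 0, 0, 0, 0.4],
    [0, 0, 10, 0, 0, 0, 0.4],
    [0, 0, 15, 0, 0, 0.1, 0.4],
    [3.7, 37.6, 20, 0, 0, 1.475, 0.75],
    [3.7, 37.6, 20, 0, 0, 1.475, 0.75],
    [3.7, 37.6, 20, 0, 0, 1.475, 0.75],
    [3.7, 37.6, 20, 0, 0, 1.475, 0.75],
    [3.7, 37.6, 20, 0, 0, 1.475, 0.75],
    [3.7, 37.6, 20, 0, 0, 1.475, 0.75],
    [3.7, 37.6, 20, 0, 0, 1.475, 0.75],
    [3.7, 37.6, 20, 0, 0, 1.475, 0.75],
    [3.7, 37.6, 20, 0, 0, 1.475, 0.75],
    [3.7, 37.6, 20, 0, 0, 1.475, 0.75],
    [3.7, 37.6, 20, 0, 0, 1.475, 0.75],
    [3.7, 37.6, 20, 0, 0, 1.475, 0.75],
    [3.7, 37.6, 20, 0, 0, 1.475, 0.75],
  ],
)

```text
time_s: 14.2
position: [0.5591, 0.0887, 0.2852]
tcp_rot: [-0.703, 0.711, 0.0, -0.0]
force: [-0.1, 0.2, 0.2]
finger_gap: 0.0637
grip_force: 0.0
```

Run:
```python
from h import *
im,d,c,s=grab('wrist'); save(im,'wrist5',1.4)
print(s['position'],s['tcp_rot'],s['joints'],s['finger_gap'])
```

```text
[0.55907235 0.08866294 0.28524244] [-7.03467081e-01  7.10727818e-01  1.04446352e-04 -1.55786947e-04] [ 4.31071478e-02  1.83403925e-01 -1.84181964e-01  1.20358154e+00
 -5.47749600e-05 -1.51742089e+00] 0.06367440835574303
```

View pics/wrist5.png

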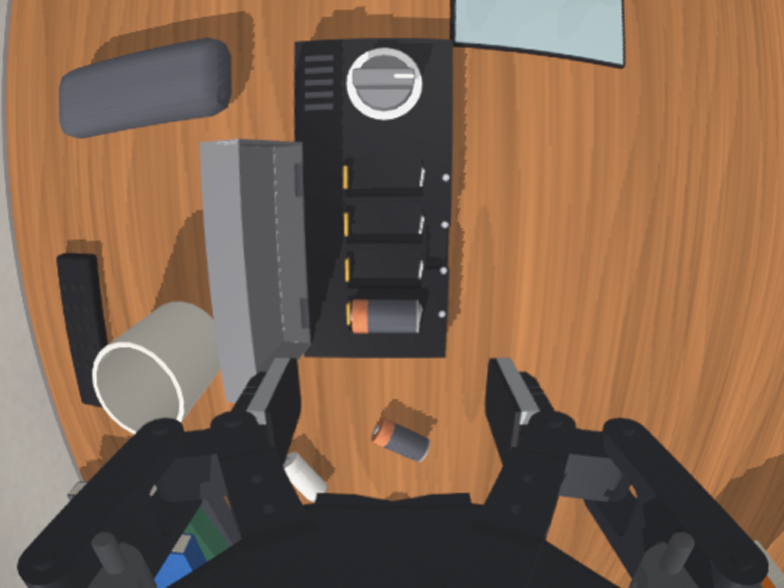

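Only one charged cell is present, in bay 4 at (385,316), with its copper end toward the hinge. Bays 1–3 are empty (brass contacts at x≈346). The knob is at (384,82) and flat cell B at (400,440).

```bash
cat > m5.py <<'E'
from h import *
z=np.load('wrist.npz'); c=robot.get_calibration('wrist'); s=dict(position=z['pos'],tcp_rot=z['rot'])
P=wcloud(z['d'],c,s); im=z['im'].astype(int)
def rep(n,u0,v0,u1,v1,zl,zh,e=None):
    m=np.zeros(P.shape[:2],bool); m[int(v0/1.4):int(v1/1.4),int(u0/1.4):int(u1/1.4)]=1; m&=(P[...,2]>zl)&(P[...,2]<zh)
    if e is not None: m&=e
    p=P[m]
    if len(p)<4: print(n,len(p)); return
    r=cv2.minAreaRect((p[:,:2]*1000).astype(np.float32)); print(n,len(p),np.round(r[0],1),np.round(r[1],1),round(r[2],1),'z',np.round(np.percentile(p[:,2],[5,50,95])*1000,1),'x',np.round(np.percentile(p[:,0],[2,98])*1000,1),'y',np.round(np.percentile(p[:,1],[2,98])*1000,1))
if __name__=='__main__':
    rep('full2',335,290,435,340,.034,.06)
    rep('knob',355,60,415,110,.055,.07)
    yel=(im[...,0]>120)&(im[...,2]<im[...,0]*.55)
    for i,v in enumerate((177,224,269,315)): rep(f'brass{i+1}',338,v-16,352,v+16,.02,.05,yel); rep(f'wire{i+1}',414,v-16,432,v+16,.015,.05,im.sum(-1)>300)
    rep('charger',290,150,455,360,.026,.034)
    rep('cellB',360,405,440,470,.008,.04)
E
python3 m5.py
```

```text
full2 1112 [565.2 130.5] [48.7 25.1] 0.0 z [37.8 46.  48.3] x [541.8 588.4] y [118.5 140.3]
knob 533 [563.7 -37.3] [12.6 37.5] 88.4 z [59.1 60.5 61.8] x [545.6 582.2] y [-42.7 -31.8]
brass1 48 [592.7  28.9] [16.1  2.4] 87.9 z [29.4 31.8 33.3] x [591.3 593.9] y [21.7 36.8]
wire1 32 [538.1  29.7] [12.3  2.3] 80.8 z [23.5 30.7 32.6] x [536.3 539.3] y [23.6 35.7]
brass2 49 [592.6  63. ] [16.4  1.9] 88.5 z [25.2 32.1 33.5] x [591.8 593.7] y [54.9 70.8]
wire2 31 [538.5  64.7] [13.   1.9] 84.0 z [23.  29.7 32.1] x [537.3 539.9] y [58.5 70.6]
brass3 37 [593.6  96.9] [15.   2.4] 88.8 z [29.9 31.9 33.5] x [592.3 594.7] y [ 89.4 104.2]
wire3 30 [538.8  98.3] [14.3  2. ] 81.5 z [22.8 28.9 32.9] x [537.6 540. ] y [ 91.7 105.2]
brass4 38 [593.9 131. ] [15.4  2.5] 87.5 z [29.8 32.1 33.4] x [592.5 595.2] y [123.3 138.5]
wire4 76 [541.9 132.7] [25.1  6.2] 89.3 z [28.9 46.3 48.3] x [538.9 545. ] y [120.9 141.7]
charger 10627 [578.2  89.1] [159.8 122.8] 88.9 z [29.1 30.5 32.8] x [519.4 634.4] y [ 11.4 165.9]
cellB 752 [554.5 259.4] [24.7 51. ] 60.5 z [11.4 21.5 24.5] x [529.8 577.6] y [240.  274.1]
```

Bay pitch and contacts match the spec: bay y is 29, 63, 97 and 131 mm, and the seated cell's centre is at x≈565.5. I'll pick the charged cell by its ends.

Emit:
apply_moves(
  commands=[
    [0.6, 4.25, -5, 0, 0, 0, 0.68],
    [0.6, 4.25, -10, 0, 0, 0, 0.68],
    [0.6, 4.25, -14, 0, 0, 0, 0.68],
    [0.6, 4.25, -16, 0, 0, 0, 0.68],
    [0.6, 4.25, -17.5, 0, 0, 0, 0.68],
    [0.6, 4.25, -18, 0, 0, 0, 0.68],
    [0.6, 4.25, -18, 0, 0, 0, 0.68],
    [0.6, 4.25, -18, 0, 0, 0, 0.4],
    [0.6, 4.25, -18, 0, 0, 0, 0.4],
    [0.6, 4.25, -18, 0, 0, 0, 0.4],
    [0.6, 4.25, -18, 0, 0, 0, 0.4],
    [0.6, 4.25, -17, 0, 0, 0, 0.4],
    [0.6, 4.25, -15, 0, 0, 0, 0.4],
    [0.6, 4.25, -11, 0, 0, 0, 0.4],
    [0.6, 4.25, -6, 0, 0, 0, 0.4],
    [0.6, 4.25, -4, 0, 0, 0, 0.4],
    [0.6, 4.25, -4, 0, 0, 0, 0.4],
  ],
  squeeze=50,
)

```text
time_s: 15.95
position: [0.5678, 0.1324, 0.2507]
tcp_rot: [-0.704, 0.71, -0.003, 0.004]
force: [0.5, -0.3, 0.2]
finger_gap: 0.0482
grip_force: 52.4
```

```bash
cat > inh.py <<'E'
from h import *
im,d,c,s=grab('wrist'); P=wcloud(d,c,s); rot=R.from_quat(s['tcp_rot']).as_matrix(); T=(P-s['position'])@rot
i=im.astype(int)
print(np.round(s['position'],4),np.round(s['tcp_rot'],3),round(s['finger_gap'],4),round(s['grip_force'],1),np.round(s['force'],1),'j6',s['joints'][5])
m=(d>0)&(abs(T[...,1])<.028)&(T[...,2]>.04)&(T[...,2]<.1)&(abs(T[...,0])<.03)
q=T[m]; 
if len(q)>20:
    print('obj tool x',np.round(np.percentile(q[:,0],[2,50,98])*1000,1),'y',np.round(np.percentile(q[:,1],[2,98])*1000,1),'z',np.round(np.percentile(q[:,2],[2,10,50,98])*1000,1),len(q))
cu=m&(i[...,0]>110)&(i[...,2]<i[...,0]*.5); w=P[cu]; 
if len(w): print('copper world',np.round(np.median(w,0),3),len(w), 'tool', np.round(np.median(T[cu],0),3))
E
python3 inh.py
```

```text
[0.5678 0.1324 0.2507] [-0.704  0.71  -0.003  0.004] 0.0482 52.4 [ 0.5 -0.3  0.2] j6 -1.4451062075310943
obj tool x [-9.4  6.3 13. ] y [-25.9  25.9] z [41.7 50.4 60.1 72. ] 6662
copper world [0.586 0.126 0.19 ] 1193 tool [ 0.006 -0.018  0.061]
```

Emit:
apply_moves(
  commands=[
    [-5.8, -59.7, 0, 0, 0, 0, 0.4],
    [-5.8, -59.7, 0, 0, 0, 0, 0.4],
    [-5.8, -59.7, 0, 0, 0, 0, 0.4],
    [-5.8, -59.7, 0, 0, 0, 0, 0.4],
    [-5.8, -59.7, 0, 0, 0, 0, 0.4],
    [-5.8, -59.7, 0, 0, 0, 0, 0.4],
    [-5.8, -59.7, 0, 0, 0, 0, 0.4],
    [-5.8, -59.7, 0, 0, 0, 0, 0.4],
    [-5.8, -59.7, 0, 0, 0, 0, 0.4],
    [-5.8, -59.7, 0, 0, 0, 0, 0.4],
    [-5.8, -59.7, 0, 0, 0, 0, 0.4],
    [-5.8, -59.7, 0, 0, 0, 0, 0.4],
    [-5.8, -59.7, 0, 0, 0, 0, 0.4],
    [-5.8, -59.7, -5, 0, 0, 0, 0.4],
    [-5.8, -59.7, -10, 0, 0, 0, 0.4],
    [-5.8, -59.7, -13.5, 0, 0, 0, 0.4],
    [-5.8, -59.7, -15.5, 0, 0, 0, 0.4],
    [-5.8, -59.7, -15.7, 0, 0, 0, 0.4],
    [-5.8, -59.7, -15.7, 0, 0, 0, 0.4],
  ],
)

```text
time_s: 17.9
position: [0.5058, -0.4628, 0.0856]
tcp_rot: [-0.705, 0.71, 0.003, 0.0]
force: [-0.5, -0.5, -0.4]
finger_gap: 0.0483
grip_force: 56.8
```

```bash
python3 inh.py
```

```text
[ 0.5058 -0.4628  0.0856] [-0.705  0.71   0.003  0.   ] 0.0483 56.8 [-0.5 -0.5 -0.4] j6 -2.3988822210636975
obj tool x [-28.3   9.9  28.9] y [-26.6  26.5] z [43.6 56.4 66.9 84.2] 12424
copper world [ 0.523 -0.468  0.027] 1073 tool [ 0.005 -0.018  0.058]
```

Emit:
apply_moves(
  commands=[
    [0, 0, 0, 0, 0, 0, 0.72],
    [0, 0, 0, 0, 0, 0, 0.72],
    [0, 0, 0, 0, 0, 0, 0.72],
    [0, 0, 5, 0, 0, 0, 0.72],
    [0, 0, 10, 0, 0, 0, 0.72],
    [-0.8, 74.5, 21, 0, 0, -0.515, 0.72],
    [-0.8, 74.5, 21, 0, 0, -0.515, 0.72],
    [-0.8, 74.5, 21, 0, 0, -0.515, 0.72],
    [-0.8, 74.5, 21, 0, 0, -0.515, 0.72],
    [-0.8, 74.5, 21, 0, 0, -0.515, 0.72],
    [-0.8, 74.5, 21, 0, 0, -0.515, 0.72],
    [-0.8, 74.5, 21, 0, 0, -0.515, 0.72],
    [-0.8, 74.5, 21, 0, 0, -0.515, 0.72],
    [-0.8, 74.5, 21, 0, 0, -0.515, 0.72],
    [-0.8, 74.5, 21, 0, 0, -0.515, 0.72],
    [-0.8, 74.5, 21, 0, 0, -0.515, 0.72],
    [-0.8, 74.5, 21, 0, 0, -0.515, 0.72],
    [-0.8, 74.5, 21, 0, 0, -0.515, 0.72],
    [-0.8, 74.5, 21, 0, 0, -0.515, 0.72],
    [-0.8, 74.5, 21, 0, 0, -0.515, 0.72],
  ],
)

```text
time_s: 19.95
position: [0.4988, 0.279, 0.2989]
tcp_rot: [-0.5, 0.866, -0.0, 0.001]
force: [1.9, -0.6, -0.1]
finger_gap: 0.0616
grip_force: 0.0
```

```bash
cat > cells.py <<'E'
from h import *
# every cell-like blob on shelf left of charger, from wrist view; plus end by copper
def cells(n='wrist'):
    im,d,c,s=grab(n); P=wcloud(d,c,s) if n=='wrist' else cloud(d,c); i=im.astype(int)
    print(n,np.round(s['position'],4),np.round(s['tcp_rot'],4),'j6',round(s['joints'][5],2))
    T=(P-s['position'])@R.from_quat(s['tcp_rot']).as_matrix()
    m=(d>0)&(P[...,2]>.007)&(P[...,2]<.034)&(P[...,1]>.175)&(P[...,1]<.52)&(P[...,0]>.3)&(P[...,0]<.72)
    k,L,st,ce=cv2.connectedComponentsWithStats(m.astype(np.uint8),connectivity=4)
    for j in range(1,k):
        if st[j][4]<60: continue
        q=P[L==j]; r=cv2.minAreaRect((q[:,:2]*1000).astype(np.float32)); w,h=r[1]; a=r[2] if w>h else r[2]+90
        cu=(L==j)&(i[...,0]>90)&(i[...,2]<i[...,0]*.55)
        sgn=''
        if cu.sum()>5:
            v=P[cu].mean(0)[:2]*1000-np.array(r[0]); u=np.array([np.cos(np.radians(a)),np.sin(np.radians(a))])
            if v@u<0: a-=180
        print(' ctr',np.round(r[0],1),'size',np.round(sorted(r[1]),1),'plus dir',round((a+180)%360-180,1),'cu',cu.sum(),'z98',round(np.percentile(q[:,2],98)*1000,1),'rgb',i[L==j].mean(0).round())
cells()
if len(sys.argv)>1: cells('top')
E
python3 cells.py t
python3 - <<'E'
from h import *
z=np.load('top.npz'); P=cloud(z['d'],robot.get_calibration('top')); im=z['im'].astype(int)
m=(abs(P[...,0]-.508)<.065)&(abs(P[...,1]+.465)<.055)&(P[...,2]>.015); q=P[m&(P[...,2]<.06)]
print('tin cell',len(q),np.round(np.median(q,0),3),np.round(np.ptp(q,0),3))
m=(abs(P[...,0]-.538)<.11)&(abs(P[...,1]+.275)<.045)&(P[...,2]>.007)&(im.sum(-1)>240)
r=cv2.minAreaRect((P[m][:,:2]*1000).astype(np.float32)); print('opener',r)
E
```

```text
wrist [0.4988 0.279  0.2989] [-5.005e-01  8.657e-01 -2.000e-04  7.000e-04] j6 -0.65
 ctr [554.3 260.8] size [24.4 49.2] plus dir -29.9 cu 228 z98 25.0 rgb [111.  92.  87.]
 ctr [714.  187.2] size [ 3.2 25.5] plus dir 67.8 cu 0 z98 32.8 rgb [130. 128. 121.]
 ctr [424.4 362.2] size [23.7 50.4] plus dir -40.3 cu 245 z98 24.6 rgb [111.  91.  85.]
 ctr [651.  303.2] size [25.6 42.2] plus dir 123.9 cu 0 z98 25.0 rgb [191. 187. 181.]
 ctr [578.4 374.6] size [25.1 49.5] plus dir 38.9 cu 149 z98 24.9 rgb [108.  94.  91.]
 ctr [608.7 472.9] size [23.7 50. ] plus dir 35.7 cu 3 z98 25.3 rgb [ 56. 137. 134.]
top [0.4994 0.2857 0.3004] [-0.503   0.8642  0.0025  0.0039] j6 -0.65
 ctr [647.8 306.3] size [24.4 49.7] plus dir 123.1 cu 0 z98 27.6 rgb [195. 189. 181.]
 ctr [607.  472.6] size [24.1 48.8] plus dir 36.5 cu 0 z98 27.6 rgb [ 60. 134. 129.]
 ctr [576.7 374.5] size [24.2 49.3] plus dir 38.3 cu 36 z98 28.0 rgb [114.  87.  78.]
 ctr [553.  259.5] size [25.3 49.8] plus dir -31.2 cu 44 z98 28.0 rgb [116.  88.  77.]
 ctr [423.1 362. ] size [24.6 51. ] plus dir -40.9 cu 49 z98 27.3 rgb [115.  87.  76.]
tin cell 152 [ 0.505 -0.459  0.025] [0.048 0.023 0.017]
opener ((544.2537231445312, -285.9566345214844), (193.44442749023438, 23.82451057434082), 4.8324151039123535)
```

The tin holds the charged cell and the opener lies in the tray. Next I'll pick flat cell B.

Emit:
apply_moves(
  commands=[
    [5.5, -1.95, -5, 0, 0, -0.01, 0.72],
    [5.5, -1.95, -10, 0, 0, -0.01, 0.72],
    [5.5, -1.95, -15, 0, 0, -0.01, 0.72],
    [5.5, -1.95, -18.5, 0, 0, -0.01, 0.72],
    [5.5, -1.95, -20.5, 0, 0, -0.01, 0.72],
    [5.5, -1.95, -21.6, 0, 0, -0.01, 0.72],
    [5.5, -1.95, -21.6, 0, 0, -0.01, 0.72],
    [5.5, -1.95, -21.6, 0, 0, -0.01, 0.72],
    [5.5, -1.95, -21.6, 0, 0, -0.01, 0.4],
    [5.5, -1.95, -21.6, 0, 0, -0.01, 0.4],
    [5.5, -1.95, -21.6, 0, 0, -0.01, 0.4],
    [5.5, -1.95, -21.6, 0, 0, -0.01, 0.4],
    [5.5, -1.95, -20, 0, 0, -0.01, 0.4],
    [5.5, -1.95, -16, 0, 0, -0.01, 0.4],
    [5.5, -1.95, -12, 0, 0, -0.01, 0.4],
    [5.5, -1.95, -10, 0, 0, -0.01, 0.4],
    [5.5, -1.95, -10, 0, 0, -0.01, 0.4],
  ],
  squeeze=50,
)

```text
time_s: 21.75
position: [0.5569, 0.2585, 0.2032]
tcp_rot: [-0.496, 0.868, -0.001, 0.005]
force: [0.7, -0.6, -1.0]
finger_gap: 0.048
grip_force: 51.9
```

```bash
python3 inh.py
```

```text
[0.5569 0.2585 0.2032] [-0.496  0.868 -0.001  0.005] 0.048 51.9 [ 0.7 -0.6 -1. ] j6 -0.7092007385222958
obj tool x [-9.8  5.1 11.7] y [-26.   26.1] z [41.6 50.  62.3 73.6] 6490
copper world [0.57  0.246 0.14 ] 1152 tool [ 0.005 -0.017  0.063]
```

Emit:
apply_moves(
  commands=[
    [1.1, -12.85, 0, 0, 0, 0.522, 0.4],
    [1.1, -12.85, 0, 0, 0, 0.522, 0.4],
    [1.1, -12.85, 0, 0, 0, 0.522, 0.4],
    [1.1, -12.85, 0, 0, 0, 0.522, 0.4],
    [1.1, -12.85, 0, 0, 0, 0.522, 0.4],
    [1.1, -12.85, -3, 0, 0, 0.522, 0.4],
    [1.1, -12.85, -5, 0, 0, 0.522, 0.4],
    [1.1, -12.85, -7, 0, 0, 0.522, 0.4],
    [1.1, -12.85, -8, 0, 0, 0.522, 0.4],
    [1.1, -12.85, -8.9, 0, 0, 0.522, 0.4],
    [1.1, -12.85, -8.9, 0, 0, 0.522, 0.4],
    [1.1, -12.85, -8.9, 0, 0, 0.522, 0.4],
  ],
)

```text
time_s: 23.0
position: [0.5653, 0.1293, 0.1089]
tcp_rot: [-0.703, 0.711, -0.0, 0.0]
force: [0.3, -0.2, -0.1]
finger_gap: 0.0488
grip_force: 54.0
```

```bash
python3 inh.py
```

```text
[0.5653 0.1293 0.1089] [-0.703  0.711 -0.     0.   ] 0.0488 54.0 [ 0.3 -0.2 -0.1] j6 -1.4466686660914758
obj tool x [-28.4   8.7  28.8] y [-26.9  26.8] z [43.6 60.  77.3 86.4] 13217
copper world [0.585 0.121 0.045] 896 tool [ 0.008 -0.019  0.064]
```

Emit:
apply_moves(
  commands=[
    [0, 0, -0.15, 0, 0, 0, 0.4],
    [0, 0, -0.15, 0, 0, 0, 0.4],
    [0, 0, -0.15, 0, 0, 0, 0.68],
    [0, 0, -0.15, 0, 0, 0, 0.68],
    [0, 0, -0.15, 0, 0, 0, 0.68],
    [0, 0, -0.15, 0, 0, 0, 0.68],
    [0, 0, 3, 0, 0, 0, 0.68],
    [0, 0, 8, 0, 0, 0, 0.68],
    [0, 0, 14, 0, 0, 0, 0.68],
    [1.2, 24.4, 14, 0, 0, 0.686, 0.72],
    [1.2, 24.4, 14, 0, 0, 0.686, 0.72],
    [1.2, 24.4, 14, 0, 0, 0.686, 0.72],
    [1.2, 24.4, 14, 0, 0, 0.686, 0.72],
    [1.2, 24.4, 14, 0, 0, 0.686, 0.72],
    [1.2, 24.4, 14, 0, 0, 0.686, 0.72],
    [1.2, 24.4, 14, 0, 0, 0.686, 0.72],
    [1.2, 24.4, 14, 0, 0, 0.686, 0.72],
  ],
)

```text
time_s: 24.75
position: [0.5769, 0.3719, 0.2484]
tcp_rot: [0.901, -0.433, -0.0, 0.001]
force: [-0.1, 0.4, 1.2]
finger_gap: 0.0616
grip_force: 0.0
```

```bash
cat > bays.py <<'E'
from h import *
a=-.0105
for n in ('top','scene'):
    im,d,c,s=grab(n); P=cloud(d,c); i=im.astype(int); print(n)
    for b,y in enumerate((29.2,63.2,97.2,131.2)):
        m=(d>0)&(abs(P[...,1]-y/1000)<.017)&(P[...,2]>.036)&(P[...,2]<.065)&(P[...,0]>.52)&(P[...,0]<.612)
        if m.sum()<15: print(' bay',b+1,'empty',m.sum()); continue
        q=P[m]; r=cv2.minAreaRect((q[:,:2]*1000).astype(np.float32)); w,h=r[1]; A=r[2] if w>h else r[2]-90
        cu=m&(i[...,0]>90)&(i[...,2]<i[...,0]*.55)
        print(' bay',b+1,m.sum(),'ctr',np.round(r[0],1),'size',np.round(r[1],1),'ang',round(A,1),'ztop',np.round(np.percentile(q[:,2],95)*1000,1),'cu x',np.round(np.median(P[cu][:,0])*1000,1) if cu.sum() else None)
E
python3 cells.py; python3 bays.py
```

```text
wrist [0.5769 0.3719 0.2484] [ 9.012e-01 -4.334e-01 -2.000e-04  7.000e-04] j6 -1.77
 ctr [649.6 306.3] size [25.1 50.3] plus dir 123.0 cu 0 z98 24.8 rgb [206. 203. 198.]
 ctr [579.5 374.7] size [23.6 50.2] plus dir 41.3 cu 289 z98 24.5 rgb [107.  90.  86.]
 ctr [608.9 473.4] size [24.1 49. ] plus dir 36.5 cu 0 z98 24.8 rgb [ 39. 138. 136.]
 ctr [425.9 362.9] size [24.4 51.7] plus dir -42.1 cu 301 z98 24.4 rgb [114.  92.  85.]
 ctr [498.7 464. ] size [21.4 44. ] plus dir 42.0 cu 96 z98 33.5 rgb [87. 52. 24.]
top
 bay 1 empty 3
 bay 2 empty 2
 bay 3 empty 3
 bay 4 156 ctr [564.6 129.1] size [25.  88.6] ang -6.2 ztop 51.0 cu x 582.8
scene
 bay 1 empty 2
 bay 2 empty 0
 bay 3 empty 2
 bay 4 132 ctr [556.5 131.7] size [70.5 29.8] ang 3.2 ztop 52.1 cu x 586.7
```

Emit:
apply_moves(
  commands=[
    [0.15, -0.1, -5, 0, 0, 0.028, 0.72],
    [0.15, -0.1, -10, 0, 0, 0.028, 0.72],
    [0.15, -0.1, -14, 0, 0, 0.028, 0.72],
    [0.15, -0.1, -16, 0, 0, 0.028, 0.72],
    [0.15, -0.1, -16.8, 0, 0, 0.028, 0.72],
    [0.15, -0.1, -16.8, 0, 0, 0.028, 0.72],
    [0.15, -0.1, -16.8, 0, 0, 0.028, 0.72],
    [0.15, -0.1, -16.8, 0, 0, 0.028, 0.4],
    [0.15, -0.1, -16.8, 0, 0, 0.028, 0.4],
    [0.15, -0.1, -16.8, 0, 0, 0.028, 0.4],
    [0.15, -0.1, -16.8, 0, 0, 0.028, 0.4],
    [0.15, -0.1, -15, 0, 0, 0.028, 0.4],
    [0.15, -0.1, -11, 0, 0, 0.028, 0.4],
    [0.15, -0.1, -6, 0, 0, 0.028, 0.4],
    [0.15, -0.1, -5, 0, 0, 0.028, 0.4],
    [0.15, -0.1, -5, 0, 0, 0.028, 0.4],
  ],
)

```text
time_s: 26.5
position: [0.5804, 0.3729, 0.2029]
tcp_rot: [0.907, -0.42, 0.002, -0.003]
force: [0.7, -0.6, -0.5]
finger_gap: 0.0485
grip_force: 51.9
```

```bash
python3 inh.py
```

```text
[0.5804 0.3729 0.2029] [ 0.907 -0.42   0.002 -0.003] 0.0485 51.9 [ 0.7 -0.6 -0.5] j6 -1.7968643504192645
obj tool x [-11.7   3.5  10.7] y [-26.  26.] z [41.8 50.2 61.1 74.5] 6586
copper world [0.596 0.383 0.141] 1109 tool [ 0.003 -0.018  0.062]
```

Emit:
apply_moves(
  commands=[
    [-1.35, -27.85, 0, 0, 0, -0.712, 0.4],
    [-1.35, -27.85, 0, 0, 0, -0.712, 0.4],
    [-1.35, -27.85, 0, 0, 0, -0.712, 0.4],
    [-1.35, -27.85, 0, 0, 0, -0.712, 0.4],
    [-1.35, -27.85, 0, 0, 0, -0.712, 0.4],
    [-1.35, -27.85, 0, 0, 0, -0.712, 0.4],
    [-1.35, -27.85, 0, 0, 0, -0.712, 0.4],
    [-1.35, -27.85, -3, 0, 0, -0.712, 0.4],
    [-1.35, -27.85, -6, 0, 0, -0.712, 0.4],
    [-1.35, -27.85, -8, 0, 0, -0.712, 0.4],
    [-1.35, -27.85, -9, 0, 0, -0.712, 0.4],
    [-1.35, -27.85, -9.1, 0, 0, -0.712, 0.4],
    [-1.35, -27.85, -9.1, 0, 0, -0.712, 0.4],
    [-1.35, -27.85, -9.1, 0, 0, -0.712, 0.4],
  ],
)

```text
time_s: 27.95
position: [0.5641, 0.0941, 0.1065]
tcp_rot: [-0.704, 0.71, 0.001, -0.001]
force: [0.5, -0.1, -1.1]
finger_gap: 0.0488
grip_force: 55.6
```

```bash
python3 inh.py
```

```text
[0.5641 0.0941 0.1065] [-0.704  0.71   0.001 -0.001] 0.0488 55.6 [ 0.5 -0.1 -1.1] j6 -1.5110547581067026
obj tool x [-28.8   5.8  28.7] y [-26.3  26.3] z [44.5 58.2 67.2 84.1] 15043
copper world [0.583 0.094 0.043] 1267 tool [ 0.    -0.019  0.064]
```

Emit:
apply_moves(
  commands=[
    [0, 0, -0.1, 0, 0, 0, 0.4],
    [0, 0, -0.1, 0, 0, 0, 0.68],
    [0, 0, -0.1, 0, 0, 0, 0.68],
    [0, 0, -0.1, 0, 0, 0, 0.68],
    [0, 0, -0.1, 0, 0, 0, 0.68],
    [0, 0, 3, 0, 0, 0, 0.68],
    [0, 0, 8, 0, 0, 0, 0.68],
    [0, 0, 14.1, 0, 0, 0, 0.68],
    [-14.1, 26.6, 14.1, 0, 0, -0.705, 0.72],
    [-14.1, 26.6, 14.1, 0, 0, -0.705, 0.72],
    [-14.1, 26.6, 14.1, 0, 0, -0.705, 0.72],
    [-14.1, 26.6, 14.1, 0, 0, -0.705, 0.72],
    [-14.1, 26.6, 14.1, 0, 0, -0.705, 0.72],
    [-14.1, 26.6, 14.1, 0, 0, -0.705, 0.72],
    [-14.1, 26.6, 14.1, 0, 0, -0.705, 0.72],
    [-14.1, 26.6, 14.1, 0, 0, -0.705, 0.72],
    [-14.1, 26.6, 14.1, 0, 0, -0.705, 0.72],
    [-14.1, 26.6, 14.1, 0, 0, -0.705, 0.72],
  ],
)

```text
time_s: 29.8
position: [0.4246, 0.3586, 0.2489]
tcp_rot: [-0.415, 0.91, -0.0, -0.0]
force: [-0.2, 0.7, -0.7]
finger_gap: 0.0613
grip_force: 0.0
```

```bash
python3 cells.py; python3 bays.py
```

```text
wrist [0.4246 0.3586 0.2489] [-4.151e-01  9.098e-01 -2.000e-04 -1.000e-04] j6 -0.27
 ctr [423.8 361.7] size [23.  49.9] plus dir -40.9 cu 284 z98 24.6 rgb [105.  88.  84.]
 ctr [713.9 186.9] size [ 5.1 26.6] plus dir 67.9 cu 0 z98 33.6 rgb [121. 119. 112.]
 ctr [647.6 306.7] size [24.6 49.4] plus dir 121.2 cu 0 z98 25.0 rgb [175. 172. 168.]
 ctr [481.9 462. ] size [17.7 41.9] plus dir 143.6 cu 12 z98 33.4 rgb [85. 50. 23.]
 ctr [602.4 469.5] size [25.5 35. ] plus dir 36.9 cu 0 z98 24.7 rgb [ 67. 118. 117.]
top
 bay 1 empty 1
 bay 2 empty 3
 bay 3 155 ctr [557.5  96.2] size [65.1 25.4] ang 5.5 ztop 50.7 cu x 582.6
 bay 4 155 ctr [564.3 128.8] size [26.7 53.3] ang -2.1 ztop 51.0 cu x 582.4
scene
 bay 1 empty 2
 bay 2 empty 0
 bay 3 100 ctr [552.6  96.7] size [22.  53.7] ang -4.3 ztop 51.2 cu x None
 bay 4 135 ctr [565.2 129.5] size [83.5 24.3] ang 2.1 ztop 51.5 cu x 586.4
```

Emit:
apply_moves(
  commands=[
    [0, 0, -5, 0, 0, 0, 0.72],
    [0, 0, -10, 0, 0, 0, 0.72],
    [0, 0, -14, 0, 0, 0, 0.72],
    [0, 0, -16, 0, 0, 0, 0.72],
    [0, 0, -16.8, 0, 0, 0, 0.72],
    [0, 0, -16.8, 0, 0, 0, 0.72],
    [0, 0, -16.8, 0, 0, 0, 0.72],
    [0, 0, -16.8, 0, 0, 0, 0.4],
    [0, 0, -16.8, 0, 0, 0, 0.4],
    [0, 0, -16.8, 0, 0, 0, 0.4],
    [0, 0, -16.8, 0, 0, 0, 0.4],
    [0, 0, -15, 0, 0, 0, 0.4],
    [0, 0, -11, 0, 0, 0, 0.4],
    [0, 0, -6, 0, 0, 0, 0.4],
    [0, 0, -5, 0, 0, 0, 0.4],
    [0, 0, -5, 0, 0, 0, 0.4],
  ],
)

```text
time_s: 31.55
position: [0.4258, 0.3606, 0.2022]
tcp_rot: [-0.416, 0.91, 0.001, 0.003]
force: [-0.7, -0.6, -0.5]
finger_gap: 0.0487
grip_force: 52.0
```

```bash
python3 inh.py
```

```text
[0.4258 0.3606 0.2022] [-0.416  0.91   0.001  0.003] 0.0487 52.0 [-0.7 -0.6 -0.5] j6 -0.2705818226801221
obj tool x [-10.1   5.3  12. ] y [-26.  26.] z [41.8 50.1 60.7 72. ] 6568
copper world [0.436 0.346 0.141] 1181 tool [ 0.005 -0.017  0.061]
```

Emit:
apply_moves(
  commands=[
    [14.05, -29.85, 0, 0, 0, 0.704, 0.4],
    [14.05, -29.85, 0, 0, 0, 0.704, 0.4],
    [14.05, -29.85, 0, 0, 0, 0.704, 0.4],
    [14.05, -29.85, 0, 0, 0, 0.704, 0.4],
    [14.05, -29.85, 0, 0, 0, 0.704, 0.4],
    [14.05, -29.85, 0, 0, 0, 0.704, 0.4],
    [14.05, -29.85, 0, 0, 0, 0.704, 0.4],
    [14.05, -29.85, 0, 0, 0, 0.704, 0.4],
    [14.05, -29.85, -3, 0, 0, 0.704, 0.4],
    [14.05, -29.85, -6, 0, 0, 0.704, 0.4],
    [14.05, -29.85, -8, 0, 0, 0.704, 0.4],
    [14.05, -29.85, -9, 0, 0, 0.704, 0.4],
    [14.05, -29.85, -9.1, 0, 0, 0.704, 0.4],
    [14.05, -29.85, -9.1, 0, 0, 0.704, 0.4],
    [14.05, -29.85, -9.1, 0, 0, 0.704, 0.4],
  ],
)

```text
time_s: 33.1
position: [0.564, 0.0614, 0.1071]
tcp_rot: [-0.704, 0.71, 0.0, -0.001]
force: [-0.3, 0.4, 5.0]
finger_gap: 0.0484
grip_force: 55.0
```

```bash
python3 inh.py
```

```text
[0.564  0.0614 0.1071] [-0.704  0.71   0.    -0.001] 0.0484 55.0 [-0.3  0.4  5. ] j6 -1.567114045299536
obj tool x [-28.8   7.3  28.7] y [-26.7  26.3] z [44.5 58.1 67.  84.6] 15049
copper world [0.583 0.058 0.043] 1474 tool [ 0.003 -0.019  0.064]
```

Emit:
apply_moves(
  commands=[
    [0, 0, 0, 0, 0, 0, 0.4],
    [0, 0, 0, 0, 0, 0, 0.68],
    [0, 0, 0, 0, 0, 0, 0.68],
    [0, 0, 0, 0, 0, 0, 0.68],
    [0, 0, 0, 0, 0, 0, 0.68],
    [0, 0, 3, 0, 0, 0, 0.68],
    [0, 0, 8, 0, 0, 0, 0.68],
    [0, 2, 13, 0, 0, 0, 0.68],
    [-0.5, 2, 17.8, 0, 0, 0, 0.68],
    [-0.5, 2, 17.8, 0, 0, 0, 0.68],
    [-0.5, 2, 17.8, 0, 0, 0, 0.68],
    [-0.5, 2, 17.8, 0, 0, 0, 0.68],
  ],
)

```text
time_s: 34.35
position: [0.5589, 0.0808, 0.2847]
tcp_rot: [-0.704, 0.711, 0.001, -0.001]
force: [-0.7, -0.2, -1.0]
finger_gap: 0.0576
grip_force: 0.0
```

Run:
```python
from h import *
im,d,c,s=grab('wrist'); save(im,'wrist6',1.4); P=wcloud(d,c,s); i=im.astype(int)
for b,y in enumerate((29.2,63.2,97.2,131.2)):
    m=(d>0)&(abs(P[...,1]-y/1000)<.0165)&(P[...,2]>.036)&(P[...,2]<.056)&(P[...,0]>.53)&(P[...,0]<.602)
    if m.sum()<30: print('bay',b+1,'empty'); continue
    r=cv2.minAreaRect((P[m][:,:2]*1000).astype(np.float32)); cu=m&(i[...,0]>90)&(i[...,2]<i[...,0]*.55)
    print('bay',b+1,np.round(r[0],1),np.round(r[1],1),round(r[2],1),'ztop',np.percentile(P[m][:,2],95),'xr',np.percentile(P[m][:,0],[1,99]),'cu',np.median(P[cu],0))
```

```text
bay 1 empty
bay 2 [563.3  61.9] [24.6 50.2] 89.7 ztop 0.048431887287854115 xr [0.53868494 0.58675374] cu [0.58150407 0.06054192 0.0462067 ]
bay 3 [564.7  96.3] [24.4 49.3] 89.7 ztop 0.048303884615526864 xr [0.54039441 0.58791879] cu [0.58273589 0.0938037  0.04627607]
bay 4 [565.8 129.1] [24.4 49.9] 89.8 ztop 0.04832667776867411 xr [0.54114424 0.58889234] cu [0.58375405 0.12574506 0.04609788]
```

View pics/wrist6.png

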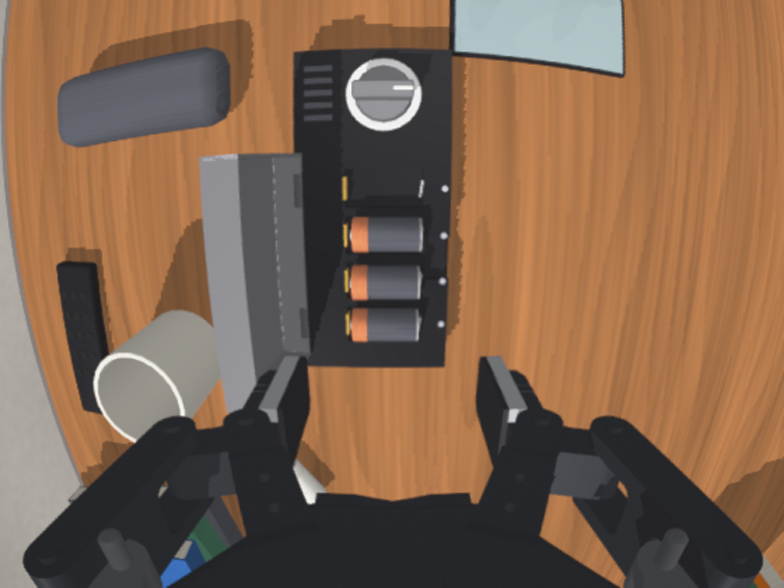

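All three flat cells are seated plus-to-hinge (bay tops near 48.4 mm, angles aligned), with bay 1 empty. Now I'll close the fingers and push the cover shut from behind.

Emit:
apply_moves(
  commands=[
    [5, 0, 0, 0, 0, 0, 0],
    [10, 0, 0, 0, 0, 0, 0],
    [14.1, 0, 0, 0, 0, 0, 0],
    [14.1, 0, 0, 0, 0, 0, 0],
    [14.1, 0, -5, 0, 0, 0, 0],
    [14.1, 0, -9, 0, 0, 0, 0],
    [14.1, 0, -10.6, 0, 0, 0, 0],
    [13, 0, -10.6, 0, 0, 0, 0],
    [12, 0, -10.6, 0, 0, 0, 0],
    [11, 0, -10.6, 0, 0, 0, 0],
    [10, 0, -10.6, 0, 0, 0, 0],
    [8.7, 0, -10.4, 0, 0, 0, 0],
    [7.3, 0, -10.3, 0, 0, 0, 0],
    [6.1, 0, -10.5, 0, 0, 0, 0],
    [5, 0, -10.8, 0, 0, 0, 0],
    [3.9, 0, -11.3, 0, 0, 0, 0],
    [2.9, 0, -11.9, 0, 0, 0, 0],
    [2.3, 0, -12.4, 0, 0, 0, 0],
    [1.8, 0, -12.9, 0, 0, 0, 0],
    [1.8, 0, -12.9, 0, 0, 0, 0],
  ],
  squeeze=40,
)

```text
time_s: 36.4
position: [0.576, 0.0809, 0.1555]
tcp_rot: [-0.704, 0.71, 0.001, -0.001]
force: [0.1, -0.1, -0.5]
finger_gap: -0.0001
grip_force: 0.0
```

```bash
python3 cov.py
```

```text
[0.576  0.0809 0.1555] -8.551693726006443e-05 0.0 [ 0.11871938 -0.07307895 -0.51057991]
0.04 21 [-23.  43.  58.]
0.05 32 [13. 48. 62.]
0.06 77 [-8. 47. 61.]
0.07 88 [-23.  24.  45.]
0.08 72 [-28.   4.  19.]
0.09 65 [-27. -15.  -3.]
```

Emit:
apply_moves(
  commands=[
    [-0.4, 0, -0.6, 0, 0, 0, 0],
    [-0.9, 0, -1.2, 0, 0, 0, 0],
    [-1.2, 0, -1.7, 0, 0, 0, 0],
    [-1.5, 0, -2.1, 0, 0, 0, 0],
    [-1.7, 0, -2.4, 0, 0, 0, 0],
    [-1.8, 0, -2.7, 0, 0, 0, 0],
    [-1.8, 0, -2.8, 0, 0, 0, 0],
    [-1.8, 0, -2.8, 0, 0, 0, 0],
  ],
)

```text
time_s: 37.25
position: [0.5592, 0.0809, 0.1285]
tcp_rot: [-0.704, 0.71, 0.0, -0.0]
force: [0.3, 0.3, 0.2]
finger_gap: -0.0001
grip_force: 0.0
```

```bash
cat > shut.py <<'E'
from h import *
a=-.0105
for n in ('top','scene'):
    im,d,c,s=grab(n); P=cloud(d,c); r=P-[.5719,.0484,0]; X=r[...,0]*np.cos(a)+r[...,1]*np.sin(a); Y=-r[...,0]*np.sin(a)+r[...,1]*np.cos(a)
    m=(d>0)&(X>-.04)&(X<.045)&(((Y>-.04)&(Y<.01))|((Y>.055)&(Y<.103)))&(P[...,2]>.045)&(P[...,2]<.075)
    k=np.polyfit(X[m],P[m][:,2],1); print(n,m.sum(),'tilt',-k[0],'z mid',k[1]); 
print(np.round(s['position'],4),s['force'])
E
python3 shut.py
```

```text
top 407 tilt 0.0023095761192243555 z mid 0.05572388888131994
scene 804 tilt 0.0018287066329171428 z mid 0.05735363760500653
[0.5595 0.0809 0.1288] [-0.47475049 -0.61257714 -0.67856595]
```

Emit:
apply_moves(
  commands=[
    [0, 0, -0.15, 0, 0, 0, 0],
    [0, 0, -0.3, 0, 0, 0, 0],
    [0, 0, -0.3, 0, 0, 0, 0],
    [0, 0, 4, 0, 0, 0, 0],
    [0, 0, 9, 0, 0, 0, 0],
    [0.45, -12.1, 12, 0, 0, -1.571, 0.4],
    [0.45, -12.1, 12, 0, 0, -1.571, 0.4],
    [0.45, -12.1, 12, 0, 0, -1.571, 0.4],
    [0.45, -12.1, 12, 0, 0, -1.571, 0.4],
    [0.45, -12.1, 12, 0, 0, -1.571, 0.4],
    [0.45, -12.1, 12, 0, 0, -1.571, 0.4],
    [0.45, -12.1, 12, 0, 0, -1.571, 0.4],
    [0.45, -12.1, 12, 0, 0, -1.571, 0.4],
    [0.45, -12.1, 12, 0, 0, -1.571, 0.4],
    [0.45, -12.1, 12, 0, 0, -1.571, 0.4],
    [0.45, -12.1, 12, 0, 0, -1.571, 0.4],
    [0.45, -12.1, 12, 0, 0, -1.571, 0.4],
    [0.45, -12.1, 12, 0, 0, -1.571, 0.4],
  ],
)

```text
time_s: 39.15
position: [0.5642, -0.0401, 0.2489]
tcp_rot: [0.004, 1.0, -0.0, 0.0]
force: [0.2, 0.3, -0.5]
finger_gap: 0.034
grip_force: 0.0
```

```bash
python3 shut.py
python3 - <<'E'
from h import *
im,d,c,s=grab('wrist'); P=wcloud(d,c,s); print(s['position'],s['tcp_rot'],s['finger_gap'],s['joints'][5])
m=(d>0)&(abs(P[...,0]-.564)<.025)&(abs(P[...,1]+.037)<.025)&(P[...,2]>.056)&(P[...,2]<.067)
print(m.sum(),cv2.minAreaRect((P[m][:,:2]*1000).astype(np.float32)))
q=P[m]; print(np.percentile(q[:,1],[3,97])*1000)
m=(d>0)&(P[...,2]>.05)&(P[...,2]<.062)&(P[...,0]>.53)&(P[...,0]<.6)&(P[...,1]>.0)&(P[...,1]<.06); q=P[m]
print('cover tilt',-np.polyfit(q[:,0],q[:,2],1)[0],'z',np.median(q[:,2]),'edge y',np.percentile(q[:,1],1))
E
```

```text
top 992 tilt 0.0017786716056336373 z mid 0.05558670218018147
scene 868 tilt 0.003056559842611371 z mid 0.05722805019229804
[ 0.5642 -0.0401  0.2489] [ 0.32850702 -0.6286374  -0.43639355]
[ 0.56422356 -0.04009127  0.24894516] [ 4.35508886e-03  9.99990516e-01 -1.09010729e-05  3.24478817e-05] 0.03404272201552475 -0.17649987038580206
691 ((563.5534057617188, -37.64545440673828), (11.82603645324707, 39.88964080810547), 89.58131408691406)
[-43.45641347 -31.86884955]
cover tilt -0.002977637540707665 z 0.05501816870269648 edge y 0.0030499952498516582
```

The cover is shut (tilt within 0.003 rad) and the knob bar is at (563.5,−37.6) mm. Next I'll grip it and twist clockwise.

Emit:
apply_moves(
  commands=[
    [0, 0.15, -5, 0, 0, 0, 0.4],
    [0, 0.15, -10, 0, 0, 0, 0.4],
    [0, 0.15, -12.5, 0, 0, 0, 0.4],
    [0, 0.15, -13.2, 0, 0, 0, 0.4],
    [0, 0.15, -13.2, 0, 0, 0, 0.4],
    [0, 0.15, -13.2, 0, 0, 0, 0],
    [0, 0.15, -13.2, 0, 0, 0, 0],
    [0, 0.15, -13.2, 0, 0, 0, 0],
    [0, 0.15, -13.2, 0, 0, 0, 0],
    [0, 0.15, -13.2, 0, 0, -0.14, 0],
    [0, 0.15, -13.2, 0, 0, -0.28, 0],
    [0, 0.15, -13.2, 0, 0, -0.42, 0],
    [0, 0.15, -13.2, 0, 0, -0.56, 0],
    [0, 0.15, -13.2, 0, 0, -0.7, 0],
    [0, 0.15, -13.2, 0, 0, -0.84, 0],
    [0, 0.15, -13.2, 0, 0, -0.96, 0],
    [0, 0.15, -13.2, 0, 0, -1.06, 0],
    [0, 0.15, -13.2, 0, 0, -1.12, 0],
    [0, 0.15, -13.2, 0, 0, -1.14, 0],
    [0, 0.15, -13.2, 0, 0, -1.14, 0],
  ],
  squeeze=50,
)

```text
time_s: 41.3
position: [0.5649, -0.0406, 0.1193]
tcp_rot: [0.543, 0.84, -0.002, 0.002]
force: [-3.3, -5.6, 7.6]
finger_gap: 0.0105
grip_force: 56.4
```

Run:
```python
from h import *
im,d,c,s=grab('wrist'); save(im[150:400,140:420],'wrist7',2.6); print(s['position'],s['tcp_rot'],s['finger_gap'],s['grip_force'],s['force'],s['ft_torque'])
q=s['tcp_rot']; print('alpha',np.degrees(2*np.arctan2(q[1],q[0]))-90)
```

```text
[ 0.56487715 -0.04062208  0.1193054 ] [ 0.54292582  0.8397743  -0.00226106  0.00236127] 0.010526530021808898 56.36120796203613 [-3.34282909 -5.59501623  7.56807093] [-1.15652749  0.76598571  0.92092663]
alpha 24.233534031255786
```

View pics/wrist7.png

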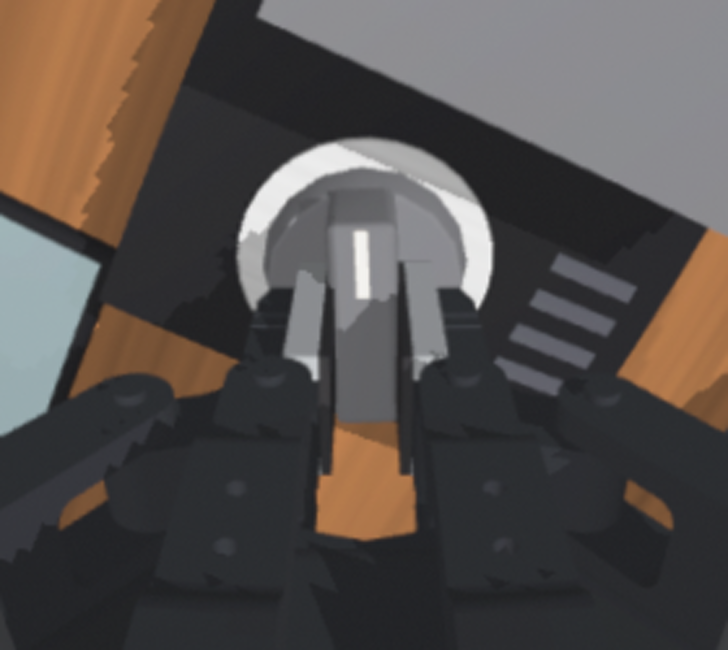

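The knob is at its stop: the tool turned 1.14 rad and the torque rose to 0.92 N m. I'll turn it back, let go and lift.

Emit:
apply_moves(
  commands=[
    [0, 0, 0, 0, 0, 0.14, 0],
    [0, 0, 0, 0, 0, 0.28, 0],
    [0, 0, 0, 0, 0, 0.42, 0],
    [0, 0, 0, 0, 0, 0.56, 0],
    [0, 0, 0, 0, 0, 0.7, 0],
    [0, 0, 0, 0, 0, 0.84, 0],
    [0, 0, 0, 0, 0, 0.98, 0],
    [0, 0, 0, 0, 0, 1.1, 0],
    [0, 0, 0, 0, 0, 1.14, 0],
    [0, 0, 0, 0, 0, 1.14, 0],
    [0, 0, 0, 0, 0, 1.14, 0.4],
    [0, 0, 0, 0, 0, 1.14, 0.4],
    [0, 0, 0, 0, 0, 1.14, 0.4],
    [0, 0, 0, 0, 0, 1.14, 0.4],
    [0, 0, 4, 0, 0, 1.14, 0.4],
    [0, 0, 9, 0, 0, 1.14, 0.4],
    [0, 0, 14, 0, 0, 1.14, 0.4],
    [-8, 0, 17, 0, 0, 1.14, 0.4],
    [-8, 0, 17, 0, 0, 1.14, 0.4],
    [-8, 0, 17, 0, 0, 1.14, 0.4],
  ],
)

```text
time_s: 43.35
position: [0.4814, -0.0383, 0.2888]
tcp_rot: [0.005, 1.0, -0.0, 0.0]
force: [-0.2, 0.5, 0.8]
finger_gap: 0.0342
grip_force: 0.0
```

```bash
python3 shut.py
python3 - <<'E'
from h import *
im,d,c,s=grab('wrist'); P=wcloud(d,c,s)
m=(d>0)&(abs(P[...,0]-.564)<.025)&(abs(P[...,1]+.037)<.025)&(P[...,2]>.056)&(P[...,2]<.067)
print(m.sum(),cv2.minAreaRect((P[m][:,:2]*1000).astype(np.float32)))
im,d,c,s=grab('top'); P=cloud(d,c); save(im,'top9',1.4)
m=(abs(P[...,0]-.538)<.11)&(abs(P[...,1]+.275)<.045)&(P[...,2]>.007)&(im.astype(int).sum(-1)>240)
print('opener',cv2.minAreaRect((P[m][:,:2]*1000).astype(np.float32)),np.percentile(P[m][:,2],[5,95]))
E
```

```text
top 1071 tilt -0.0004986072928045219 z mid 0.05558035542589594
scene 875 tilt 0.0007016043084492004 z mid 0.057165560586304204
[ 0.4831 -0.0385  0.2879] [ 0.48204244  0.42542193 -0.07572597]
420 ((563.1331787109375, -37.26118087768555), (11.502689361572266, 38.816463470458984), 89.88075256347656)
opener ((541.8386840820312, -286.08831787109375), (193.10650634765625, 22.941635131835938), 4.904847145080566) [0.00886617 0.02145427]
```

View pics/top9.png

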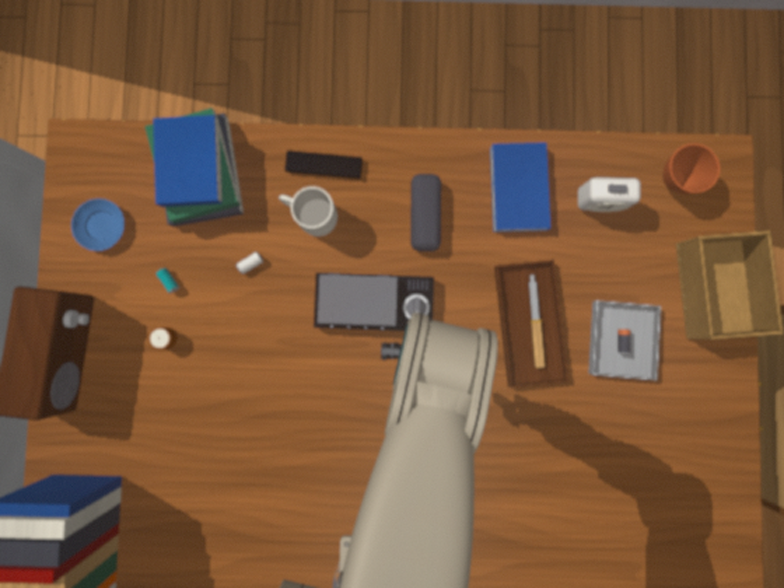

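The final view shows the cover shut at (355,300), the knob at rest at (416,305), and the opener in the tray at (537,322). The charged cell is in the tin at (625,341), and the mug, case and candle haven't moved. The arm hides the phone, but nothing touched it.

```bash
python3 -c "
from station import robot
print(robot.job_done())"
```

```text
the job is handed in; nothing more can be done
None
```

The changeover is done and handed in at about 43 s (limit 210 s): the one charged cell is in the tin, the three flat cells are in bays 2–4 plus-to-hinge under the shut cover, the start knob was twisted to its stop and is back at rest, and the opener lies in the tray; the phone was hidden by the arm in the last picture, so I didn't re-check it, and no judging result came back.

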